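# Release the levelling jig and wedge its bed up

### The arm

A 7-joint arm with a two-finger parallel gripper is mounted at the origin on a cart in front of the work surface, level with it; the furniture and walls round the work are solid. World frame = base frame: x ahead of the robot, y to its left, z up, the work surface at z = 0. Lengths are in m, angles in rad, forces in N, time in s.
With the tool pointing down it reaches from about 0.4 to 0.875 m from the base axis. Payload 19.3 kg.
Tool frame: the origin (TCP) lies at the very end of the fingers, on their centre line; the grasp point (between the pads) lies bot.grasp_offset behind it (bot.grasp_offset is the distance from the TCP to the grasp point, in m); z points along the fingers, y is the direction in which the jaws open and shut (so a half turn about z gives the same grasp; the last joint's range is limited). The gripper opens to 85 mm and grips with 20 to 120 N. Pads are 22 mm wide; open, the fingers measure 114 mm over their backs; the gripper's body (76 mm by 85 mm) begins 54 mm behind the grasp point. The pads swing forward as they close: fully open they stand 13 mm farther back than shut.
Start: joints at [1.209, 0.521, -0.036, 1.599, 0.021, 1.021, -0.113], TCP at [0.18, -0.599, 0.231] pointing down, gripper open.
Joint ranges: [-2.91, 2.91], [-0.3, 2.13], [-1.5, 1.42], [0.17, 2.43], [-1.26, 4.41], [0.16, 1.93], [-2.52, 2.52]. Speed limits (rad/s): [1.89, 1.89, 2.39, 2.39, 3.01, 3.01, 3.01].

### API

Orientations are given as a unit quaternion [w, x, y, z].
In Python, from station import bot, imaging, models gives the robot as it stands.
- The arm moves only by the tool play_rows, never from a script. Its argument "increments" is a list of rows, each a list of 3 entries, a list of its own where there are three numbers: the shift along the tool's x, y, z in mm, then the turn, a rotation vector about the tool's x, y, z in units of 6 degrees (1.0 is 6 degrees), then the gripper command: -1 is shut, 1 is fully open, values between are in proportion. In form: [[[dx, dy, dz], [ax, ay, az], grip], ...]. A call has 1 to 20 rows; each row shifts and turns the commanded pose from where the row before left it, along the tool's axes as they then stand; what a row does not reach is not made up. A row lasts 1/12 s, in which the tool goes at most 41.7 mm and 7.16 degrees, less where a joint would pass 70% of its speed; a pose out of reach is approached as far as the arm can. A call is refused whole if a number of a shift passes 41.7 or a number of a turn 1, either way. A call with a gripper value outside its range is refused whole. The fingers move at their own pace and stop on an object; "newtons" is the grip in N (left out, the last holds). Time passes only in rows, so rows that do not move let the fingers close. It gives the time, the measured TCP pose, the force and the opening at its end, in the units of the state.
- bot.get_obs(): the state, without advancing time (a new reading comes with each control period).
- imaging.snapshot(name): name is "scene" or "side" or "wrist"; returns a dict with "image" (384x512x3 uint8, red, green, blue), "z_map" (384x512 float32, m along the optical axis (not along the pixel's ray), 0 where there is no reading), "K" (3x3 intrinsics, pixels), "dist" ([k1, k2, p1, p2, k3] as OpenCV has them; the pictures are not rectified), "R" (3x3) and "t" (3): a world point X has camera coordinates R X + t. Camera axes: x right, y down, z forward; pixel columns grow to the right and rows downward; lengths in m; the calibration is good to about 2 mm. A picture is of the moment at which its call begins.
- bot.job_done(): hands the job in, once; it reports no verdict.
Trained networks look in a picture, given as the dict that the camera call returned (one of the last four; its "shot" number tells which), for a name from the list of things; names that differ only in an ending like _2 or _b are one class to them, and where a whole thing is asked for, a point or a joint stands for the part that bears it (a point fixed in the world has none). Each returns a list of dicts, best first, with "confidence" (0 to 1); they miss things now and then, are a little off and sometimes report something else, mostly with a low value. They report only what shows in the picture. A call takes as long as a camera call. They do not tell look-alikes from the thing itself.
- models.find_in(picture, name): "centre" ([column, row] in pixels, amid what is visible of it).
- models.landmark_of(picture, name): "centre" ([column, row] in pixels: a listed point, or the origin of a listed thing).
The state is a dict: "t": time; "q": joint angles; "qd": joint speeds; "joint_efforts": joint torques, N m; "eef_pos": TCP position; "tool_rot": TCP orientation; "wrist_force": force on the tool from outside, world axes, zero at the start; "wrist_torque": the same for the moment, N m; "gripper_width": opening from 0.0 (shut) to 1.0 (fully open).
Only numpy, scipy, OpenCV 4.12 (cv2) and the standard library are available. Lean on these libraries where they do the work, as an engineer would, in place of code of your own. Each camera call takes 0.05 s, during which the arm holds its last target.

### The job

On the levelling jig, swing the red-knobbed arrest lever fully open so that the hinged bed is free. Then take the orange wedge by its blue tab, lay it flat on the jig's base plate in the lane and slide it, thin end first, under the bed's nose bar until the nose has just lifted off its two brass posts, about 3 mm (the red line on the wedge is then at the nose bar). Let nothing but the wedge carry the nose, do not disturb the module on the bed or the other things on the worktop, and finish while still gripping the wedge there: do not let go.

Things in the scene. Friction and masses are not known exactly. Their poses are not given: they have to be found in the camera images.
- jig: fixed dark steel base plate of the levelling jig, 280 (x) x 140 (y) x 10 mm thick, lying on the worktop; origin at the centre of its underside, z up, +x from the open front apron toward the bed's hinge. The wedge is pushed along its +x. Two yellow lines 39 mm apart mark the lane on the apron, along x at y = 0. Top of the plate is 10 mm above the worktop.
- lane (a point): point on the jig's base plate (on its top face, 10 mm above the worktop) in mid lane straight under the nose bar; at jig x = -35 mm, y = 0; axes as the jig. At each side of the lane a brass rest post (12 mm high, 14 x 12 mm) stands under the bed, its centre 11 mm further in, at y = +/-36 mm, so 60 mm are free between them. The apron reaches 105 mm in front (-x) of this point.
- bed (a joint): tilt of the hinged bed in rad: 0 when it rests on the brass posts, growing as the nose lifts; the hinge lies along y, 150 mm beyond (+x of) the nose, so 3 mm of lift reads 0.02. The bed (aluminium plate 150 x 90 x 8 mm with a loose closed silver module lying on it between two black stops, 0.6 to 1.1 kg in all) falls back by itself when nothing carries it. Top of the bed 30 mm and of the module about 50 mm above the worktop.
- nose (a point): lowest point of the round steel nose bar (diameter 8 mm, 64 mm long along y) at the front edge of the bed; 12 mm above the base plate (22 mm above the worktop) while the bed rests on its posts.
- arrest (a joint): angle of the arrest lever in rad about its upright pivot: 0 arrested (its toe lies over the bed's edge and blocks it), 1.5 fully open at its stop; open means at least 1.2. Grows as the knob swings clockwise seen from above, i.e. from the jig's -y side toward the jig's -x (front). A friction hinge: about 1 N at the knob, stays where it is left.
- arrest_pivot (a point): on the lever's upright pivot axis, at jig x = +10, y = -80 mm, 29 mm above the worktop.
- arrest_knob (a point): top centre of the lever's red upright knob: a cylinder 14 mm in diameter, 65 mm from the pivot axis, its top 71.5 mm above the worktop, free to be gripped or pushed over the upper 32 mm.
- wedge: loose orange wedge, about 0.15 to 0.23 kg, 120 long (x) x 34 wide (y) mm; origin at the centre of its flat underside, thin end at +x. Height 4 mm at the tip (x = +60), rising 1 in 5 to 22 mm at x = -30, level from there to the tail at x = -60. A red line across the slope at x = +5 mm (55 mm behind the tip) marks 15 mm height, which lifts the nose 3 mm. It lies on the right, thin end pointing away from the robot within 30 degrees.
- wedge_tip (a point): middle of the wedge's thin end, at its underside (wedge x = +60 mm, z = 0).
- wedge_tab (a point): middle of the upright blue tab by which the wedge is gripped: 30 (x) x 16 (y) mm, from 22 to 60 mm above the underside; this point is at wedge x = -45 mm, 45 mm above the underside; grip across its 16 mm.
- bed_module: closed silver module, 89 x 61 x 20 mm, lying loose on the bed between two low black stops; origin under its centre, at jig x = +47.5, y = 0, 30 mm above the worktop. It must stay on the bed.
- tape: bystander: roll of black tape lying flat, 62 mm across, 19 mm high; origin at the centre of its underside. Leave alone.
- solder_spool: bystander: grey and white spool, 63 mm across, 70 mm high, upright; origin under its centre. Leave alone.
- flux_bottle: bystander: small brown dropper bottle, 33 mm across, 102 mm high; origin under its centre. Leave alone.
- spare_module: bystander: closed silver module lying on the worktop left of the jig, 89 x 61 x 20 mm; origin under its centre. Leave alone. Left of it, and near the robot's start, stands a large slotted metal fixture (scenery): cross it only with the fingertips 0.4 m above the worktop.
Mind the look-alikes: they are no part of the job. What is shaped like the wedge but white is not meant.

How it is judged:
By the outcome, as a careful person would: the job done as asked, in the order asked, and still so for the second after the job is handed in, while the arm keeps its last pose, push and grip.
It also fails if it takes over 54 s, if anything falls off the work surface, if the arm or the gripper's body presses on something with over 40 N, if the wrist force passes 120 N, or if a joint passes its speed limit or range.

## Working session

There is one attempt and no reset: what is moved stays moved. The work goes in short steps, Python scripts to look and compute and a tool call to move; the robot and the scene stay as the last step left them, time stands still between calls to the robot, and variables do not carry over. Pictures are saved under pics/ and viewed, and the job is handed in when it is done.

Besides the shell and the picture viewer there is one more tool, called after "Call:" as name(argument=value, ...) on one line, values as JSON. play_rows: Moves the arm, as the interface text tells. Its arguments: {"type":"object","properties":{"increments":{"type":"array","items":{"type":"array"}},"newtons":{"type":"number"}},"required":["increments"]}

```bash
ls; mkdir -p pics
python3 - <<'E'
from station import bot, imaging, models
import cv2
print(bot.get_obs(), bot.grasp_offset)
for n in ["scene","side","wrist"]:
    s=imaging.snapshot(n)
    cv2.imwrite(f"pics/{n}0.png",cv2.resize(s["image"][:,:,::-1],(800,600)))
    print(n,s["K"].tolist(),s["dist"],s["R"].tolist(),s["t"])
E
```

```text
pics
{'t': 0.0, 'q': array([ 1.20883725,  0.52201847, -0.03632078,  1.5999888 ,  0.02120683,
        1.0210799 , -0.11280288]), 'qd': array([-0.00050346, -0.00094301,  0.00015708,  0.00045788, -0.00212772,
       -0.00050385, -0.00029141]), 'joint_efforts': array([ 4.03877028e-03, -9.27099109e+01,  1.97998345e+00, -3.69939387e+01,
        1.76562817e-02,  7.72540108e-03, -5.91421849e-05]), 'eef_pos': array([ 0.17964052, -0.59828894,  0.2307299 ]), 'tool_rot': array([-5.40745570e-04,  9.89379401e-01,  1.45355056e-01, -1.23504471e-04]), 'wrist_force': array([ 0.79692795,  0.25605334, -0.48662059]), 'wrist_torque': array([ 0.03081955, -0.00387611, -0.0044972 ]), 'gripper_width': 1.002919836474536} 0.0187
scene [[415.5546422876739, 0.0, 253.7579766666411], [0.0, 415.5546422876739, 189.57480731154328], [0.0, 0.0, 1.0]] [-0.04179119  0.          0.          0.          0.        ] [[0.5202768736468619, -0.8539827052427432, 0.00505112804565578], [-0.3899369171850232, -0.24281736137226634, -0.8882504881127002], [0.7597770563556706, 0.4601665656721449, -0.4593316410536247]] [-0.31352126  0.26059835  0.69231668]
side [[489.6641910043675, 0.0, 250.3344407371078], [0.0, 489.6641910043675, 184.5888617103296], [0.0, 0.0, 1.0]] [-0.10808135  0.          0.          0.          0.        ] [[-0.8960771803841509, -0.44385166380278385, 0.006433298865326835], [-0.2900245364118853, 0.5744260812120701, -0.7654544045875074], [0.3360527563848586, -0.6877720390964178, -0.6434579762216753]] [0.46351082 0.25551932 0.99568053]
wrist [[277.57965382503164, 0.0, 257.1492361716017], [0.0, 277.57965382503164, 191.8914299346918], [0.0, 0.0, 1.0]] [-0.00428929  0.          0.          0.          0.        ] [[0.28749714858364456, -0.9577814191961668, -0.0003776226328830819], [-0.912993759146297, -0.2741723546254996, 0.3021124223182898], [-0.28946119829122047, -0.08651169286107135, -0.9532722285276778]] [-0.62445318 -0.03995478  0.37993968]
```

View pics/scene0.png

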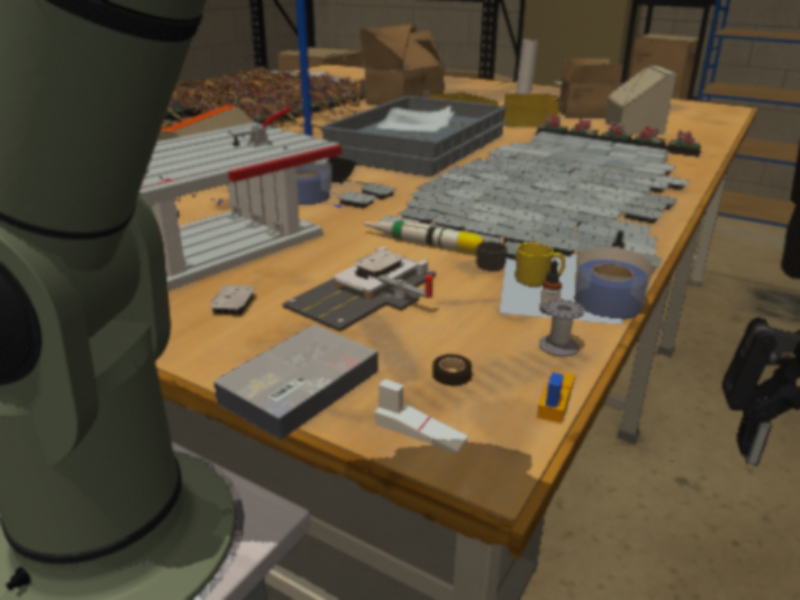

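View pics/side0.png

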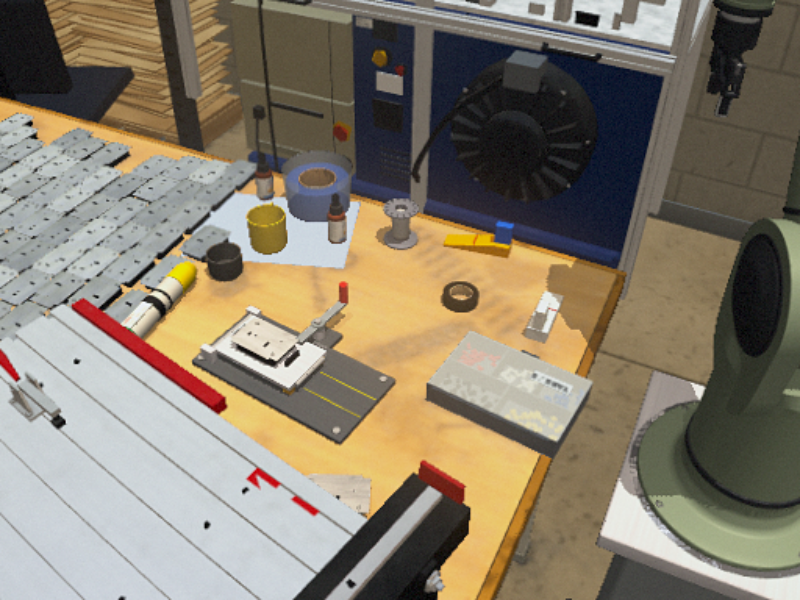

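View pics/wrist0.png

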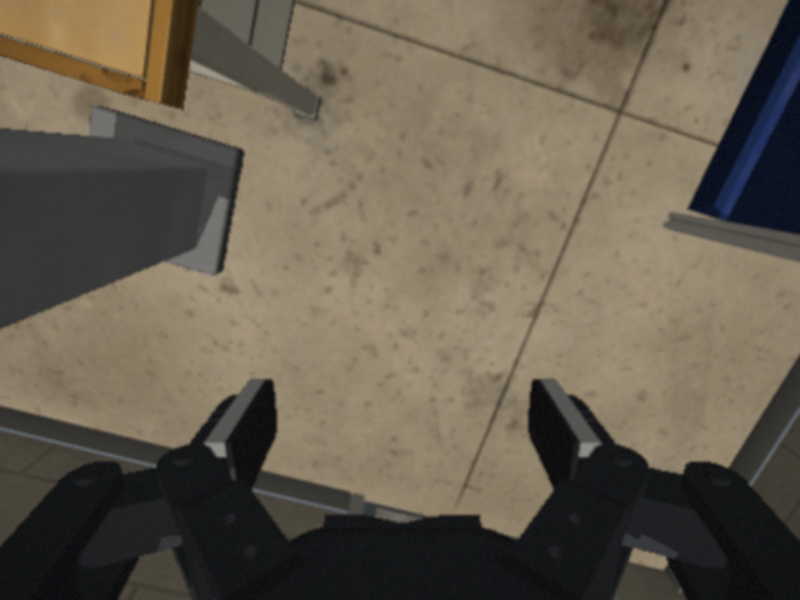

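The scene view shows the wedge with its blue tab at about (555,395) and the white decoy at (420,420). The jig is at about (370,285) with the red knob at (429,283). The side view shows the jig at (295,370), the knob at (343,292) and the wedge at (480,240).

```bash
cat > h.py <<'E'
from station import bot, imaging, models
import cv2, numpy as np
from scipy.spatial.transform import Rotation as Ro
def ray(s,uv):
    p=cv2.undistortPoints(np.array([[uv]],float),s["K"],s["dist"])[0,0]
    d=s["R"].T@np.array([p[0],p[1],1.]); c=-s["R"].T@s["t"]; return c,d
def at_z(s,uv,z):
    c,d=ray(s,uv); return c+d*(z-c[2])/d[2]
def by_depth(s,uv,k=1):
    u,v=int(round(uv[0])),int(round(uv[1])); w=s["z_map"][v-k:v+k+1,u-k:u+k+1]; w=w[w>0]
    c,d=ray(s,uv); return c+d*np.median(w) if w.size else None
def tri(a,b):
    A=[];B=[]
    for c,d in (a,b):
        d=d/np.linalg.norm(d); P=np.eye(3)-np.outer(d,d); A.append(P);B.append(P@c)
    x=np.linalg.lstsq(np.vstack(A),np.hstack(B),rcond=None)[0]
    return x,[np.linalg.norm(P@x-b) for P,b in zip(A,B)]
def proj(s,X):
    return cv2.projectPoints(np.array(X,float).reshape(-1,3),cv2.Rodrigues(s["R"])[0],s["t"],s["K"],s["dist"])[0][:,0]
E
python3 - <<'E'
from h import *
np.set_printoptions(precision=4,suppress=True)
z={"jig":0,"lane":.01,"nose":.022,"arrest_pivot":.029,"arrest_knob":.0715,"wedge":0,"wedge_tip":0,"wedge_tab":.045,"bed_module":.03,"tape":0,"solder_spool":0,"flux_bottle":0}
S={n:imaging.snapshot(n) for n in["scene","side"]}
for n,h in z.items():
    R={}
    for k,s in S.items():
        for o in models.landmark_of(s,n)[:2]:
            print(n,k,np.round(o["centre"],1),round(o["confidence"],2),at_z(s,o["centre"],h))
E
```

```text
jig scene [232.4 182.6] 0.91 [0.6552 0.1067 0.    ]
jig side [184.9 239.4] 0.88 [ 0.6382  0.1005 -0.    ]
lane scene [224.2 186.4] 0.93 [0.6057 0.1015 0.01  ]
lane scene [357.  222.4] 0.43 [ 0.6178 -0.2894  0.01  ]
lane side [197.4 242. ] 0.85 [0.6024 0.1022 0.01  ]
nose scene [225.1 186.2] 0.65 [0.5889 0.0862 0.022 ]
nose side [195.4 237.1] 0.76 [0.6079 0.1004 0.022 ]
nose side [204.4 209.2] 0.55 [0.6369 0.0102 0.022 ]
arrest_pivot scene [253.9 181.5] 0.75 [0.6451 0.0256 0.029 ]
arrest_pivot scene [288.  240.5] 0.53 [ 0.4327 -0.1921  0.029 ]
arrest_knob scene [273.9 173.5] 0.61 [ 0.6421 -0.0396  0.0715]
arrest_knob side [218.6 177.6] 0.62 [ 0.6342 -0.0593  0.0715]
wedge scene [264.3 275.1] 0.97 [ 0.3329 -0.1898  0.    ]
wedge scene [359.3 254.9] 0.89 [ 0.5041 -0.335   0.    ]
wedge side [349.5 198.7] 0.9 [ 0.3372 -0.2114 -0.    ]
wedge side [302.4 158.9] 0.88 [ 0.5087 -0.3145  0.    ]
wedge_tip scene [296.9 281.8] 0.8 [ 0.3492 -0.2567  0.    ]
wedge_tip scene [358.9 240.9] 0.58 [ 0.5569 -0.3162  0.    ]
wedge_tip side [354.1 188.3] 0.72 [ 0.3388 -0.2567 -0.    ]
wedge_tab scene [247.9 251.1] 0.94 [ 0.3335 -0.1495  0.045 ]
wedge_tab scene [353.8 247.7] 0.83 [ 0.4601 -0.3321  0.045 ]
wedge_tab side [322.1 150.4] 0.83 [ 0.4556 -0.318   0.045 ]
wedge_tab side [347.5 196.6] 0.72 [ 0.3341 -0.165   0.045 ]
bed_module scene [240.3 167.9] 0.86 [0.7013 0.1082 0.03  ]
bed_module scene [231.6 185.2] 0.61 [0.5906 0.0652 0.03  ]
bed_module side [170.1 224.8] 0.93 [0.6765 0.0996 0.03  ]
tape scene [288.7 241.1] 0.62 [ 0.4699 -0.1763  0.    ]
tape side [296.2 188.6] 0.71 [ 0.4753 -0.1865 -0.    ]
solder_spool scene [357.5 219.1] 0.66 [ 0.6501 -0.2809  0.    ]
solder_spool side [254.3 149.2] 0.86 [ 0.6505 -0.2948  0.    ]
flux_bottle scene [348.8 198.9] 0.85 [ 0.7417 -0.2246  0.    ]
flux_bottle scene [242.9 170.7] 0.38 [0.7431 0.1258 0.    ]
flux_bottle side [216.8 151.7] 0.59 [ 0.7413 -0.2352  0.    ]
```

Run:
```python
from h import *
s=imaging.snapshot("side"); i=s["image"][:,:,::-1]
cv2.imwrite("pics/sj.png",cv2.resize(i[170:290,110:270],(800,600),interpolation=cv2.INTER_CUBIC))
cv2.imwrite("pics/sw.png",cv2.resize(i[130:190,270:350],(800,600),interpolation=cv2.INTER_CUBIC))
```

```text
(no output)
```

View pics/sj.png

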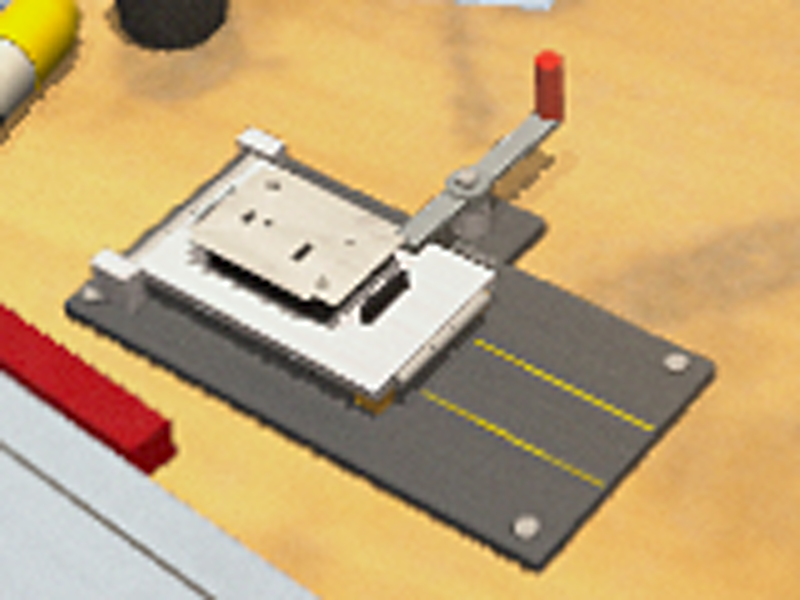

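View pics/sw.png

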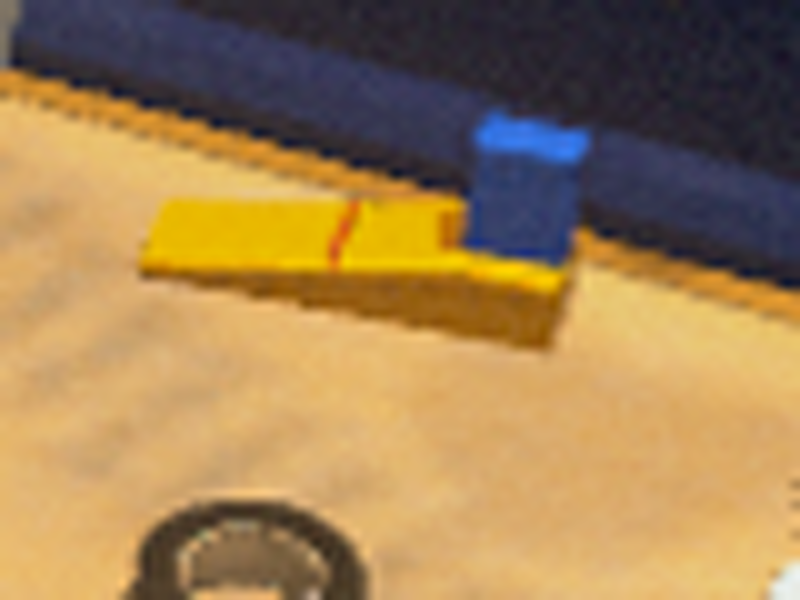

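Side crop (scale 5): plate front corners at (540,565) and (714,365), rear-left corner at (70,303), knob top at (548,60), pivot at (466,178). The lever is arrested, with its toe over the bed edge. In the wedge crop the tip is on the left and the blue tab at (530,190).

Run:
```python
from h import *
from scipy.optimize import least_squares
np.set_printoptions(precision=4,suppress=True)
s=imaging.snapshot("side")
pts=[((540,564),(-.140,.070,.010)),((714,363),(-.140,-.070,.010)),((68,305),(.140,.070,.010)),((653,429),(-.14,-.0195,.01)),((603,485),(-.14,.0195,.01)),((548,59),(.010,-.145,.0715))]
uv=np.array([[110+a[0]/5-.4,170+a[1]/5-.4] for a,_ in pts]); J=np.array([b for _,b in pts])
def w(p): 
    c,d=np.cos(p[2]),np.sin(p[2]); return np.c_[p[0]+c*J[:,0]-d*J[:,1],p[1]+d*J[:,0]+c*J[:,1],J[:,2]]
r=least_squares(lambda p:(proj(s,w(p))-uv).ravel(),[.64,.1,0],loss='soft_l1')
print(r.x,np.degrees(r.x[2]));print(r.fun.reshape(-1,2))
p=r.x; J=np.array([[.01,-.08,.029],[.01,-.145,.0715],[-.035,0,.01]]);print(w(p))
for a in[(548,62),(466,178)]: print(by_depth(s,(110+a[0]/5-.4,170+a[1]/5-.4)))
# wedge: tab top corners; underside points
for c,z in[((143,275),0),((550,348),0),((530,140),.06),((165,200),.004),((345,200),.015)]:
    print(c,at_z(s,(270+c[0]/10-.5,130+c[1]/10-.5),z),by_depth(s,(270+c[0]/10-.5,130+c[1]/10-.5)))
m=s["image"].astype(int); 
b=(m[:,:,2]>m[:,:,0]+60); b[:140]=0;b[170:]=0;b[:,:315]=0;b[:,335:]=0
v,u=np.nonzero(b); print(len(u))
```

```text
[ 0.6354  0.0972 -0.1221] -6.998088866161283
[[-0.5011 -0.1385]
 [ 0.7814 -0.0702]
 [-1.4045 -0.9137]
 [ 0.6216  0.4951]
 [ 0.5816  0.4627]
 [-0.4977 -0.408 ]]
[[ 0.6355  0.0166  0.029 ]
 [ 0.6276 -0.0479  0.0715]
 [ 0.6006  0.1015  0.01  ]]
[ 0.6247 -0.0452  0.0715]
[0.635  0.0188 0.043 ]
(143, 275) [ 0.5592 -0.2988  0.    ] [ 0.5595 -0.2994 -0.0005]
(550, 348) [ 0.4441 -0.3193  0.    ] [ 0.444  -0.3186  0.0005]
(530, 140) [ 0.4598 -0.3287  0.06  ] [ 0.46   -0.3293  0.0596]
(165, 200) [ 0.5659 -0.3299  0.004 ] [ 0.5656 -0.329   0.0047]
(345, 200) [ 0.5147 -0.339   0.015 ] [ 0.5146 -0.3386  0.0152]
63
```

```bash
cat >> h.py <<'E'
np.set_printoptions(precision=4,suppress=True)
def pose():
    o=bot.get_obs(); q=o["tool_rot"]; return o["eef_pos"],Ro.from_quat([q[1],q[2],q[3],q[0]]),o
def down(xang): # tool down, tool x at world angle xang (deg)
    a=np.radians(xang); return Ro.from_matrix(np.array([[np.cos(a),np.sin(a),0],[np.sin(a),-np.cos(a),0],[0,0,-1]]))
def legs(targets):
    p,r,o=pose()
    print("t",o["t"],"p",p,"xang",np.degrees(np.arctan2(*r.as_matrix()[[1,0],0])),"F",o["wrist_force"],"w",o["gripper_width"])
    for P,x in targets:
        P=np.array(P,float); R2=down(x)
        rv=np.degrees((r.inv()*R2).as_rotvec())/6
        print("turn(units)",np.round(rv,2),"then shift mm",np.round(R2.inv().apply(P-p)*1000,1))
        p,r=P,R2
E
python3 - <<'E'
from h import *
n=np.array([np.cos(np.radians(128)),np.sin(np.radians(128)),0])
K=np.array([.627,-.047,0])+.003*n
legs([((K[0],K[1],.2),38)])
E
```

```text
t 1.55 p [ 0.1797 -0.5986  0.2313] xang 16.71463342109926 F [-0.3128 -0.0852  0.9251] w 0.9994286184089225
turn(units) [-0.   -0.   -3.55] then shift mm [ 692.  -162.3   31.3]
```

Call:
play_rows(increments=[[[0, 0, 0], [0, 0, -0.9], -0.3], [[0, 0, 0], [0, 0, -0.9], -0.3], [[0, 0, 0], [0, 0, -0.9], -0.3], [[0, 0, 0], [0, 0, -0.85], -0.3], [[36, -8, 0], [0, 0, 0], -0.3], [[36, -8, 0], [0, 0, 0], -0.3], [[36, -8, 0], [0, 0, 0], -0.3], [[36, -8, 0], [0, 0, 0], -0.3], [[36, -8, 0], [0, 0, 0], -0.3], [[36, -8, 0], [0, 0, 0], -0.3], [[36, -8, 0], [0, 0, 0], -0.3], [[36, -8, 0], [0, 0, 0], -0.3], [[36, -8, 0], [0, 0, 0], -0.3], [[36, -8, 0], [0, 0, 0], -0.3], [[36, -8, 0], [0, 0, 0], -0.3], [[36, -8, 0], [0, 0, 0], -0.3], [[36, -8, 0], [0, 0, 0], -0.3], [[36, -8, 0], [0, 0, 0], -0.3], [[36, -8, 0], [0, 0, 0], -0.3], [[36, -8, 0], [0, 0, 0], -0.3]], newtons=30)

```text
t: 3.22
eef_pos: [0.5557, -0.1415, 0.2315]
tool_rot: [0.0, 0.945, 0.326, 0.0]
wrist_force: [-0.3, -0.9, -0.0]
gripper_width: 0.351
```

Run:
```python
from h import *
n=np.array([np.cos(np.radians(128)),np.sin(np.radians(128)),0])
K=np.array([.627,-.047,0])+.003*n
legs([((K[0],K[1],.2),38)])
s=imaging.snapshot("wrist"); 
cv2.imwrite("pics/w1.png",cv2.resize(s["image"][:,:,::-1],(800,600)))
print(np.round(proj(s,[[.627,-.047,.0715],[.6355,.0166,.043]])*800/512,0))
for nm,z in(("arrest_knob",.0715),("arrest_pivot",.029),("lane",.01),("jig",0)):
    for o in models.landmark_of(s,nm)[:1]: print(nm,o["centre"],o["confidence"],at_z(s,o["centre"],z))
```

```text
t 3.2167 p [ 0.5557 -0.1415  0.2315] xang 38.0082348381769 F [-0.3354 -0.91   -0.031 ] w 0.3510959319274475
turn(units) [ 0. -0.  0.] then shift mm [114.4 -33.5  31.5]
[[355. 101.]
 [290.  32.]]
arrest_knob [226.7, 66.0] 0.7 [ 0.6258 -0.0476  0.0715]
arrest_pivot [190.1, 26.5] 0.69 [0.6347 0.0142 0.029 ]
lane [117.3, 4.9] 0.86 [0.6029 0.0977 0.01  ]
```

View pics/w1.png

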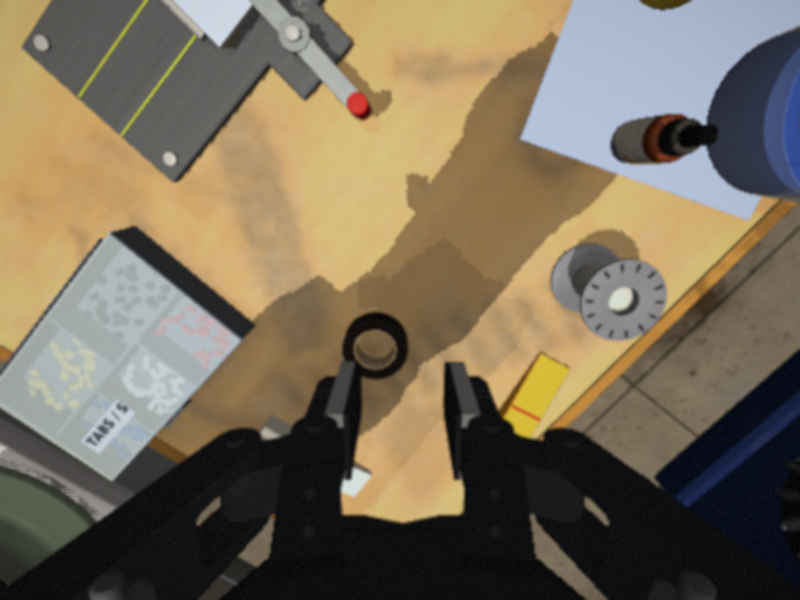

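The wrist view confirms the knob at (358,103), within 2 px of my projection. I'm moving over it and descending.

Call:
play_rows(increments=[[[28.5, -8.4, 8], [0, 0, 0], -0.3], [[28.5, -8.4, 8], [0, 0, 0], -0.3], [[28.5, -8.4, 8], [0, 0, 0], -0.3], [[28.5, -8.4, 8], [0, 0, 0], -0.3], [[0, 0, 25], [0, 0, 0], -0.3], [[0, 0, 25], [0, 0, 0], -0.3], [[0, 0, 25], [0, 0, 0], -0.3], [[0, 0, 20], [0, 0, 0], -0.3], [[0, 0, 15], [0, 0, 0], -0.3], [[0, 0, 10], [0, 0, 0], -0.3], [[0, 0, 0], [0, 0, 0], -0.3]])

```text
t: 4.38
eef_pos: [0.6226, -0.0474, 0.0776]
tool_rot: [-0.0, 0.946, 0.325, -0.001]
wrist_force: [0.7, 1.1, -0.3]
gripper_width: 0.352
```

Run:
```python
from h import *
n=np.array([np.cos(np.radians(128)),np.sin(np.radians(128)),0])
K=np.array([.6265,-.047,0])+.003*n
legs([((K[0],K[1],.05),38)])
s=imaging.snapshot("wrist"); 
cv2.imwrite("pics/w2.png",cv2.resize(s["image"][:,:,::-1],(800,600)))
s=imaging.snapshot("side"); 
cv2.imwrite("pics/s2.png",cv2.resize(s["image"][150:270,130:290,::-1],(800,600)))
```

```text
t 4.3833 p [ 0.6226 -0.0474  0.0776] xang 37.94334419588063 F [ 0.7078  1.1122 -0.3365] w 0.35158438298157113
turn(units) [-0.01  0.02 -0.01] then shift mm [ 3.3 -1.  27.6]
```

View pics/w2.png

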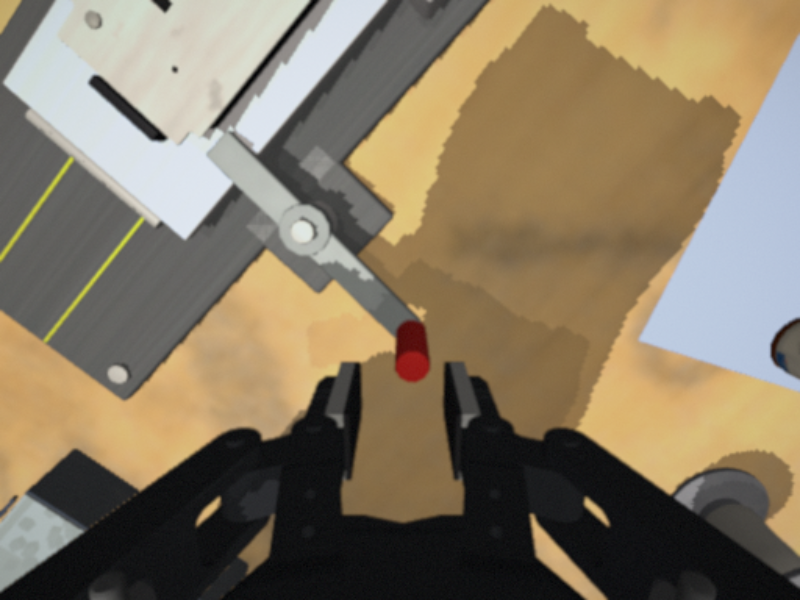

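View pics/s2.png

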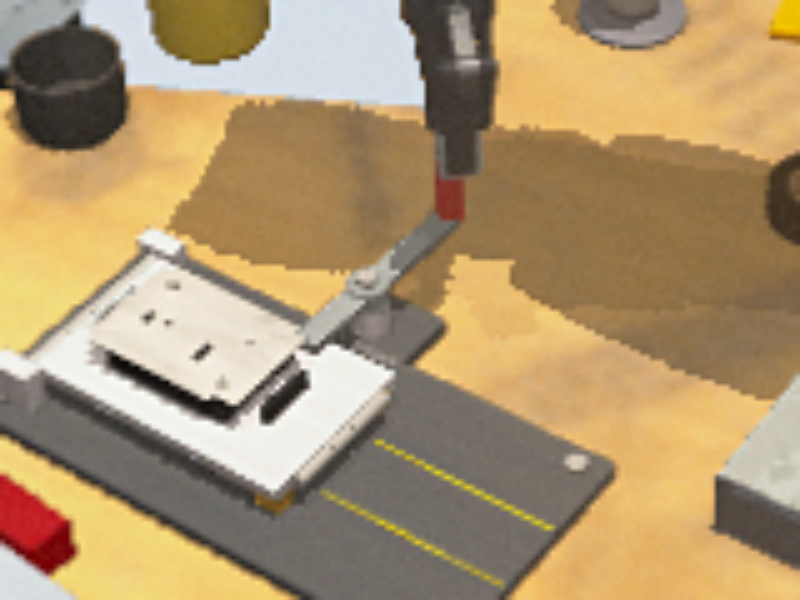

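Run:
```python
from h import *
n=np.array([np.cos(np.radians(128)),np.sin(np.radians(128))])
P=np.array([.635,.0165]); R=down(38)
prev=np.array([.6246,-.0446])
for th in [0,8,16,24,32,40,48,56,64,72,80,86,88]:
    a=np.radians(-97-th); K=P+.065*np.array([np.cos(a),np.sin(a)]); T=K+.009*n
    print(th,T,np.round(R.inv().apply(np.r_[T-prev,0])*1000,1)); prev=T
```

```text
0 [ 0.6215 -0.0409] [-0.1 -4.8  0. ]
8 [ 0.6126 -0.0392] [-5.9 -6.8  0. ]
16 [ 0.6041 -0.0362] [-4.9 -7.6  0. ]
24 [ 0.596  -0.0321] [-3.8 -8.2  0. ]
32 [ 0.5886 -0.0269] [-2.7 -8.7  0. ]
40 [ 0.5819 -0.0207] [-1.4 -9.   0. ]
48 [ 0.5762 -0.0137] [-0.2 -9.1  0. ]
56 [ 0.5715 -0.0059] [ 1.1 -9.   0. ]
64 [0.568  0.0024] [ 2.3 -8.8  0. ]
72 [0.5657 0.0112] [ 3.5 -8.3  0. ]
80 [0.5645 0.0202] [ 4.7 -7.8  0. ]
86 [0.5645 0.027 ] [ 4.2 -5.4  0. ]
88 [0.5647 0.0293] [ 1.5 -1.7  0. ]
```

Call:
play_rows(increments=[[[3.3, -1, 14], [0, 0, 0], -0.3], [[0, 0, 13], [0, 0, 0], -0.3], [[0, 0, 0], [0, 0, 0], -0.3], [[0, -4.8, 0], [0, 0, 0], -0.3], [[-5.9, -6.8, 0], [0, 0, 0], -0.3], [[-4.9, -7.6, 0], [0, 0, 0], -0.3], [[-3.8, -8.2, 0], [0, 0, 0], -0.3], [[-2.7, -8.7, 0], [0, 0, 0], -0.3], [[-1.4, -9, 0], [0, 0, 0], -0.3], [[-0.2, -9.1, 0], [0, 0, 0], -0.3], [[1.1, -9, 0], [0, 0, 0], -0.3], [[2.3, -8.8, 0], [0, 0, 0], -0.3], [[3.5, -8.3, 0], [0, 0, 0], -0.3], [[4.7, -7.8, 0], [0, 0, 0], -0.3], [[0, 0, 0], [0, 0, 0], -0.3], [[0, 0, 0], [0, 0, 0], -0.3]])

```text
t: 5.82
eef_pos: [0.566, 0.0223, 0.0523]
tool_rot: [-0.0, 0.945, 0.326, 0.0]
wrist_force: [-0.3, 0.1, -0.1]
gripper_width: 0.348
```

Run:
```python
from h import *
legs([((.5645,.027,.05),38)])
s=imaging.snapshot("wrist"); 
cv2.imwrite("pics/w3.png",cv2.resize(s["image"][:,:,::-1],(800,600)))
```

```text
t 5.8167 p [0.566  0.0223 0.0523] xang 38.07851427393867 F [-0.3137  0.0515 -0.1056] w 0.34817735371411096
turn(units) [-0.   -0.    0.01] then shift mm [ 1.7 -4.7  2.3]
```

View pics/w3.png

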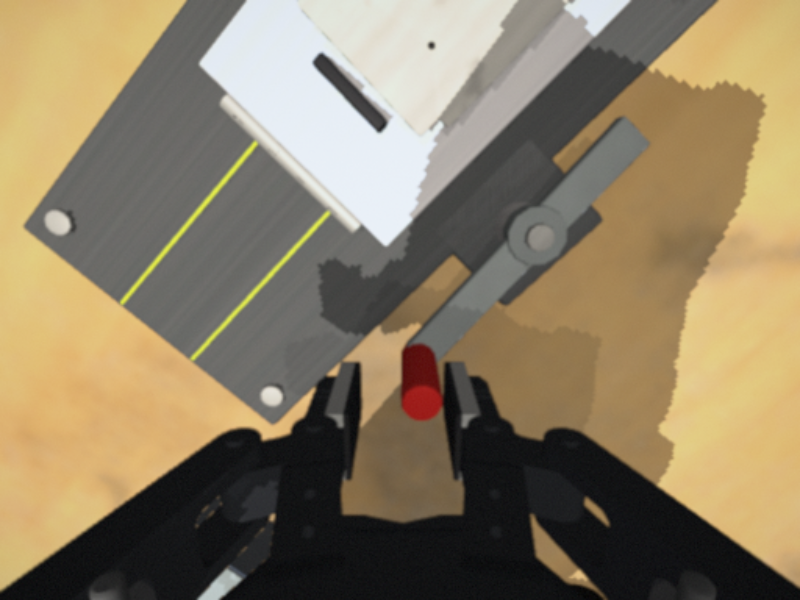

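The lever is nearly parallel to the plate edge, with the knob at (420,390). I'm pushing gently until it meets the stop.

Call:
play_rows(increments=[[[3, -4, 0], [0, 0, 0], -0.3], [[3, -3.5, 0], [0, 0, 0], -0.3], [[1, -2, 0], [0, 0, 0], -0.3], [[0, 0, 0], [0, 0, 0], -0.3]])

```text
t: 6.2
eef_pos: [0.5657, 0.0261, 0.0522]
tool_rot: [0.004, 0.946, 0.323, -0.002]
wrist_force: [3.3, -35.4, 1.3]
gripper_width: 0.349
```

Run:
```python
from h import *
legs([((.5645,.027,.05),38)])
s=imaging.snapshot("wrist"); 
cv2.imwrite("pics/w4.png",cv2.resize(s["image"][:,:,::-1],(800,600)))
```

```text
t 6.2 p [0.5657 0.0261 0.0522] xang 37.665550378610924 F [  3.3156 -35.4244   1.3209] w 0.3493277815976872
turn(units) [ 0.05  0.05 -0.06] then shift mm [-0.4 -1.5  2.2]
```

View pics/w4.png

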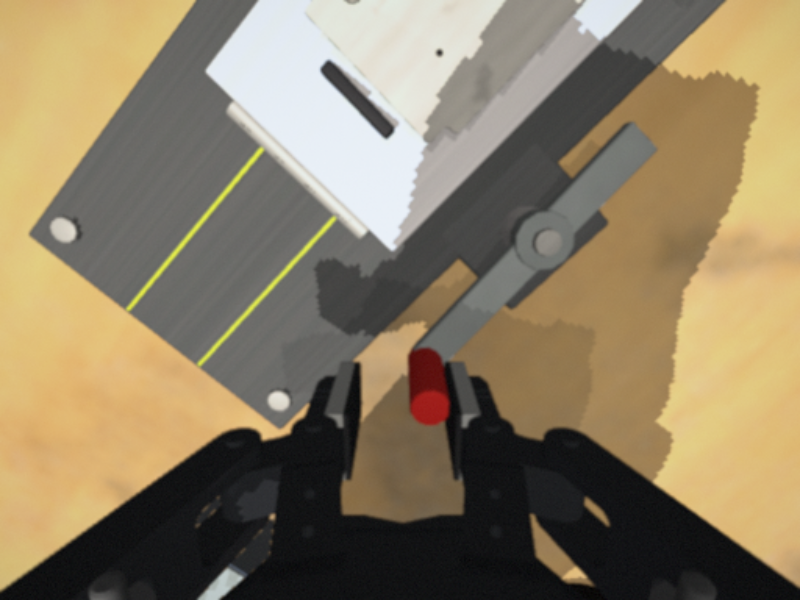

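At the stop (35 N). I'm backing off, then going straight up.

Call:
play_rows(increments=[[[-4, 6, 0], [0, 0, 0], -0.3], [[-1, 5, 0], [0, 0, 0], -0.3], [[0, 0, 0], [0, 0, 0], -0.3], [[0, 0, -15], [0, 0, 0], -0.3], [[0, 0, -30], [0, 0, 0], -0.3], [[0, 0, -35], [0, 0, 0], -0.3], [[0, 0, -35], [0, 0, 0], -0.3], [[0, 0, -35], [0, 0, 0], -0.3], [[0, 0, 0], [0, 0, 0], -0.3], [[0, 0, 0], [0, 0, 0], -0.3]])

```text
t: 7.08
eef_pos: [0.5692, 0.0223, 0.2042]
tool_rot: [0.0, 0.945, 0.326, 0.002]
wrist_force: [0.0, -0.4, -1.7]
gripper_width: 0.351
```

Run:
```python
from h import *
legs([((.46,-.333,.2),10)])
s=imaging.snapshot("wrist"); 
cv2.imwrite("pics/w5.png",cv2.resize(s["image"][:,:,::-1],(800,600)))
s=imaging.snapshot("side")
cv2.imwrite("pics/s5.png",cv2.resize(s["image"][150:270,130:290,::-1],(800,600)))
```

```text
t 7.0833 p [0.5692 0.0223 0.2042] xang 38.037395180083074 F [ 0.0284 -0.438  -1.6932] w 0.35056621546373046
turn(units) [ 0.01 -0.03  4.67] then shift mm [-169.3  330.9    4.2]
```

View pics/w5.png

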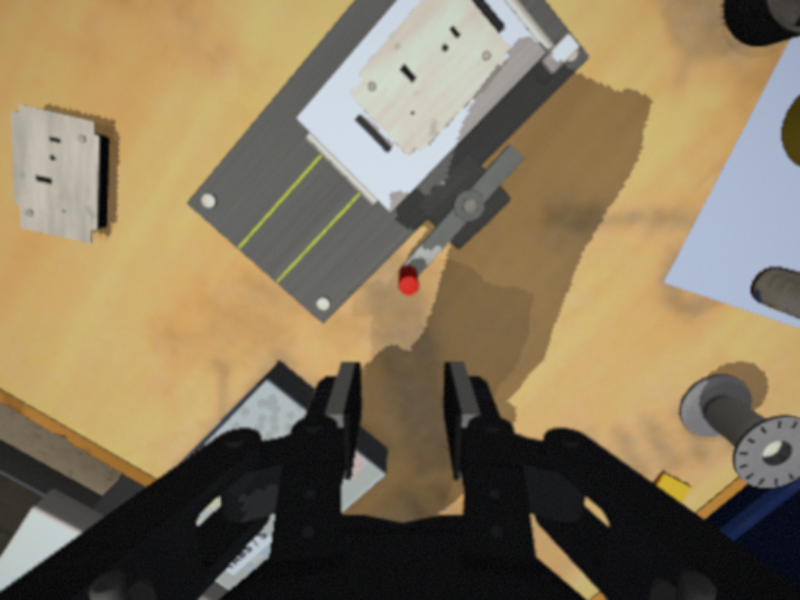

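View pics/s5.png

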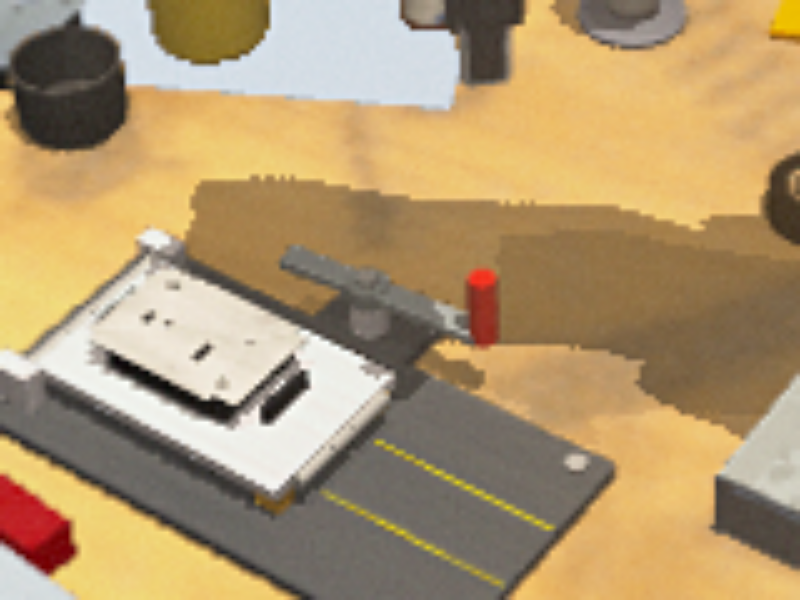

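The lever is fully open and the toe is clear of the bed. Now I refine the jig pose from the wrist view: plate corners at (190,203), (323,322) and (588,55).

Run:
```python
from h import *
from scipy.optimize import least_squares
s1=imaging.snapshot("wrist"); s2=imaging.snapshot("side")
a=[((190,203),(-.140,.070,.010)),((323,322),(-.140,-.070,.010)),((588,56),(.140,-.070,.010)),((239,247),(-.14,.0195,.01)),((278,281),(-.14,-.0195,.01))]
b=[((540,564),(-.140,.070,.010)),((714,363),(-.140,-.070,.010)),((68,305),(.140,.070,.010)),((653,429),(-.14,-.0195,.01)),((603,485),(-.14,.0195,.01))]
D=[(s1,np.array([x[0] for x in a])*.64-.2,np.array([x[1] for x in a])),(s2,np.array([[110+x[0][0]/5-.4,170+x[0][1]/5-.4] for x in b]),np.array([x[1] for x in b]))]
def w(p,J):
    J=np.atleast_2d(J);c,d=np.cos(p[2]),np.sin(p[2]); return np.c_[p[0]+c*J[:,0]-d*J[:,1],p[1]+d*J[:,0]+c*J[:,1],J[:,2]]
for sel in([0],[1],[0,1]):
    r=least_squares(lambda p:np.hstack([(proj(s,w(p,J))-uv).ravel() for s,uv,J in[D[k] for k in sel]]),[.64,.1,-.1],loss='soft_l1')
    print(sel,r.x[:2],np.degrees(r.x[2]),"lane",w(r.x,[-.035,0,.01]),"rms",np.sqrt(np.mean(r.fun**2)))
for c,z,nm in[((309,140),.026,'noseL'),((378,205),.026,'noseR'),((409,284),.0715,'knob'),((470,203),.043,'piv')]:
    print(nm,at_z(s1,np.array(c)*.64-.2,z),by_depth(s1,np.array(c)*.64-.2))
```

```text
[0] [0.6361 0.0943] -7.093075758009614 lane [[0.6014 0.0986 0.01  ]] rms 2.0351063454924523
[1] [0.6359 0.0979] -6.587550584153402 lane [[0.6012 0.102  0.01  ]] rms 0.7193801000363139
[0, 1] [0.636 0.095] -7.047030154896592 lane [[0.6012 0.0993 0.01  ]] rms 1.5296406794396924
noseL [0.6003 0.1294 0.026 ] [0.5991 0.132  0.0123]
noseR [0.5945 0.0653 0.026 ] [0.5928 0.065  0.0104]
knob [0.5713 0.0193 0.0715] [0.5715 0.0194 0.072 ]
piv [0.636  0.0169 0.043 ] [0.636  0.017  0.0437]
```

Call:
play_rows(increments=[[[0, 0, 0], [0, 0, 0.94], 0.2], [[0, 0, 0], [0, 0, 0.94], 0.2], [[0, 0, 0], [0, 0, 0.93], 0.2], [[0, 0, 0], [0, 0, 0.93], 0.2], [[0, 0, 0], [0, 0, 0.93], 0.2], [[-16, 32, 0], [0, 0, 0], 0.2], [[-16, 32, 0], [0, 0, 0], 0.2], [[-16, 32, 0], [0, 0, 0], 0.2], [[-16, 32, 0], [0, 0, 0], 0.2], [[-16, 32, 0], [0, 0, 0], 0.2], [[-16, 32, 0], [0, 0, 0], 0.2], [[-16, 32, 0], [0, 0, 0], 0.2], [[-16, 32, 0], [0, 0, 0], 0.2], [[-16, 32, 0], [0, 0, 0], 0.2], [[-16, 32, 0], [0, 0, 0], 0.2], [[0, 0, 0], [0, 0, 0], 0.2], [[0, 0, 0], [0, 0, 0], 0.2]])

```text
t: 8.7
eef_pos: [0.465, -0.323, 0.2011]
tool_rot: [-0.0, 0.996, 0.085, -0.001]
wrist_force: [0.4, 0.8, -0.1]
gripper_width: 0.601
```

Run:
```python
from h import *
legs([((.46,-.333,.2),10)])
s=imaging.snapshot("wrist"); 
cv2.imwrite("pics/w6.png",cv2.resize(s["image"][:,:,::-1],(800,600)))
for nm,z in(("wedge_tab",.045),("wedge_tip",0),("wedge",0)):
    for o in models.landmark_of(s,nm)[:2]: print(nm,o["centre"],o["confidence"],at_z(s,o["centre"],z))
```

```text
t 8.7 p [ 0.465  -0.323   0.2011] xang 9.80063886504264 F [ 0.4329  0.8139 -0.1343] w 0.6010059899792433
turn(units) [-0.01  0.02 -0.03] then shift mm [-6.7  9.   1.1]
wedge_tab [102.2, 257.5] 0.83 [ 0.3313 -0.1532  0.045 ]
wedge_tab [264.6, 183.4] 0.69 [ 0.458  -0.3325  0.045 ]
wedge_tip [266.6, 84.5] 0.92 [ 0.5633 -0.317   0.    ]
wedge_tip [198.3, 247.1] 0.9 [ 0.3393 -0.2615  0.    ]
wedge [262.7, 135.2] 0.82 [ 0.5055 -0.3227  0.    ]
wedge [151.3, 242.3] 0.78 [ 0.3357 -0.1967  0.    ]
```

View pics/w6.png

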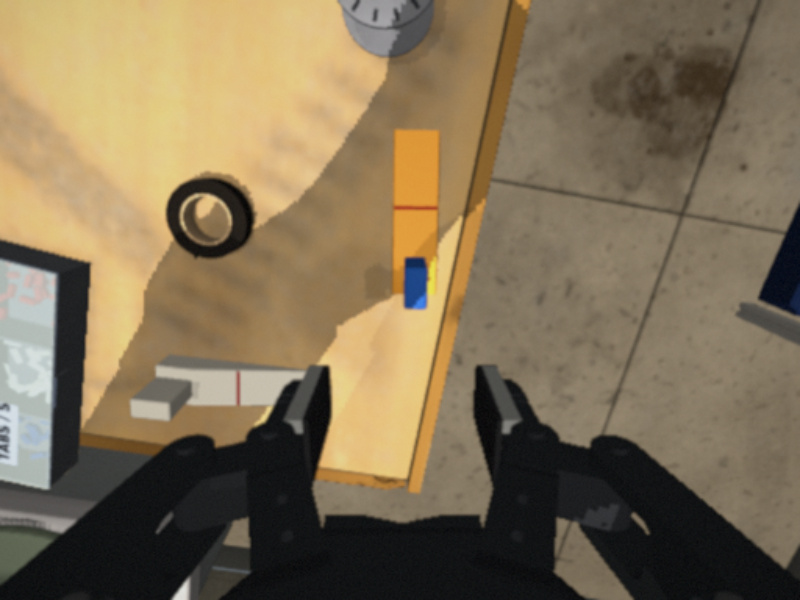

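The wrist view shows the orange wedge with its tip edge at (417,130), red line at (416,208) and blue tab at (416,285). It is aligned with the tool.

Run:
```python
from h import *
s=imaging.snapshot("wrist")
m=s["image"].astype(int); b=(m[:,:,2]>m[:,:,0]+50)&(m[:,:,2]>m[:,:,1]+25); b[:,:245]=0;b[:,290:]=0;b[:150]=0;b[220:]=0
v,u=np.nonzero(b); print(u.min(),u.max(),v.min(),v.max())
P=[by_depth(s,(x,y),0) for x,y in zip(u,v)]; P=np.array([p for p in P if p is not None]); T=P[P[:,2]>.056]; print(len(T),T.mean(0),T.min(0),T.max(0))
t=np.array([np.cos(np.radians(9.8)),np.sin(np.radians(9.8)),0]); print("along",(T@t).min(),(T@t).max(),"across",(T@np.array([-t[1],t[0],0])).min(),(T@np.array([-t[1],t[0],0])).max())
print([at_z(s,np.array(c)*.64-.2,z) for c,z in(((394,130),.004),((439,130),.004),((394,208),.015),((438,208),.015))])
legs([((.4585,-.333,.06),9.8)])
```

```text
262 274 168 199
354 [ 0.4626 -0.3325  0.0604] [ 0.4468 -0.3417  0.0561] [ 0.4771 -0.3238  0.0623]
along 0.3832011567729235 0.4135460264837388 across -0.4132160029842301 -0.39985844095225764
[array([ 0.5637, -0.2967,  0.004 ]), array([ 0.5695, -0.3292,  0.004 ]), array([ 0.5093, -0.3063,  0.015 ]), array([ 0.5151, -0.3387,  0.015 ])]
t 8.95 p [ 0.4668 -0.3202  0.2021] xang 10.102958636451394 F [-0.8443  0.5826  0.222 ] w 0.5996621050821812
turn(units) [-0.01  0.    0.05] then shift mm [-10.4  11.2 142.1]
```

Call:
play_rows(increments=[[[-6.7, 10.8, 20], [0, 0, 0], 0.2], [[0, 0, 30], [0, 0, 0], 0.2], [[0, 0, 30], [0, 0, 0], 0.2], [[0, 0, 30], [0, 0, 0], 0.2], [[0, 0, 25], [0, 0, 0], 0.2], [[0, 0, 15], [0, 0, 0], 0.2], [[0, 0, 0], [0, 0, 0], 0.2], [[0, 0, 0], [0, 0, 0], 0.2]])

```text
t: 9.62
eef_pos: [0.4617, -0.3325, 0.0522]
tool_rot: [-0.0, 0.996, 0.088, -0.0]
wrist_force: [0.4, -0.6, 0.7]
gripper_width: 0.597
```

Run:
```python
from h import *
legs([((.462,-.332,.03),9.9)])
s=imaging.snapshot("wrist"); 
cv2.imwrite("pics/w7.png",cv2.resize(s["image"][:,:,::-1],(800,600)))
```

```text
t 9.6167 p [ 0.4617 -0.3325  0.0522] xang 10.058902914549863 F [ 0.3868 -0.5822  0.6976] w 0.5967573502677295
turn(units) [-0.01  0.01  0.03] then shift mm [ 0.3 -0.4 22.2]
```

View pics/w7.png

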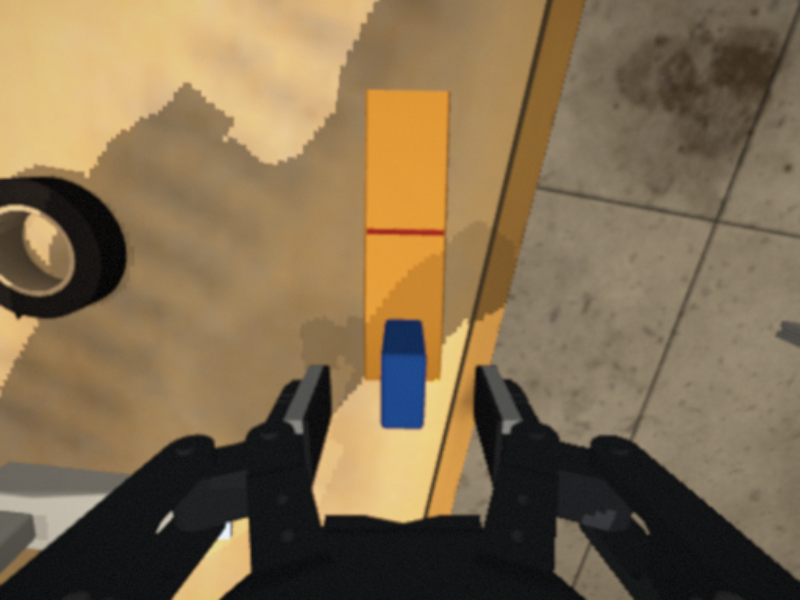

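The tab (403,385) is centred between the pads; the wedge is turned by about 1°. I'm descending and gripping.

Call:
play_rows(increments=[[[0, 0, 12], [0, 0, 0.15], 0.2], [[0, 0, 10], [0, 0, 0], 0.2], [[0, 0, 0], [0, 0, 0], 0.2], [[0, 0, 0], [0, 0, 0], -0.2], [[0, 0, 0], [0, 0, 0], -0.5], [[0, 0, 0], [0, 0, 0], -0.7], [[0, 0, 0], [0, 0, 0], -1], [[0, 0, 0], [0, 0, 0], -1], [[0, 0, 0], [0, 0, 0], -1], [[0, 0, 0], [0, 0, 0], -1], [[0, 0, 0], [0, 0, 0], -1]], newtons=60)

```text
t: 10.58
eef_pos: [0.4618, -0.3334, 0.0307]
tool_rot: [0.0, 0.997, 0.079, 0.0]
wrist_force: [-0.5, 0.0, 6.3]
gripper_width: 0.174
```

Run:
```python
from h import *
legs([((.462,-.332,.2),-7)])
s=imaging.snapshot("wrist"); 
cv2.imwrite("pics/w8.png",cv2.resize(s["image"][:,:,::-1],(800,600)))
```

```text
t 10.5833 p [ 0.4618 -0.3334  0.0307] xang 9.095713162990304 F [-0.5152  0.022   6.2757] w 0.17375263881075917
turn(units) [ 0.   -0.    2.68] then shift mm [   0.1   -1.4 -169.3]
```

View pics/w8.png

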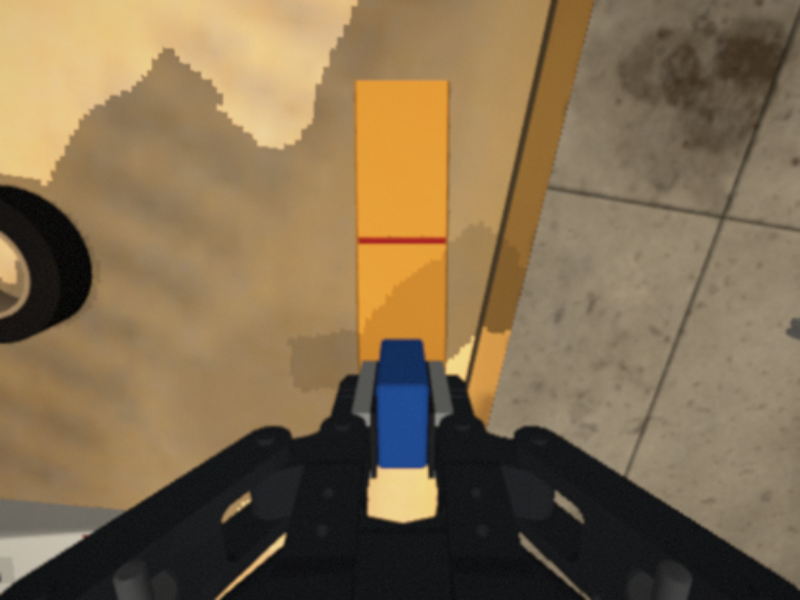

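Run:
```python
from h import *
s=imaging.snapshot("wrist"); p,r,o=pose()
for c,z in(((402,80),.004),((402,240),.015),((357,240),.015),((446,240),.015)):
    X=at_z(s,np.array(c)*.64-.2,z); print(X,"tool mm",r.inv().apply(X-p)*1000, by_depth(s,np.array(c)*.64-.2))
s=imaging.snapshot("side")
H,W=s["z_map"].shape; u,v=np.meshgrid(np.arange(W),np.arange(H))
pp=cv2.undistortPoints(np.c_[u.ravel(),v.ravel()].astype(float)[:,None],s["K"],s["dist"])[:,0]
Z=s["z_map"].ravel(); X=(np.c_[pp,np.ones(len(pp))]*Z[:,None]-s["t"])@s["R"]
k=(Z>0)&(X[:,0]>.25)&(X[:,0]<.52)&(X[:,1]>-.12)&(X[:,1]<.3)&(X[:,2]>.02)&(X[:,2]<.3)
B=X[k];print(len(B),B.min(0),B.max(0))
for y in np.arange(-.12,.3,.03):
    q=B[(B[:,1]>=y)&(B[:,1]<y+.03)]
    if len(q):print(round(y,2),"x",q[:,0].min(),q[:,0].max(),"zmax",q[:,2].max())
```

```text
[ 0.5651 -0.3168  0.004 ] tool mm [104.625   -0.0659  26.7636] [ 0.5655 -0.3167  0.0012]
[ 0.5106 -0.3255  0.015 ] tool mm [49.4772 -0.0848 15.739 ] [ 0.5108 -0.3254  0.0159]
[ 0.508  -0.3091  0.015 ] tool mm [ 49.4842 -16.6606  15.7331] [ 0.508  -0.3091  0.0152]
[ 0.5132 -0.3415  0.015 ] tool mm [49.4724 16.1261 15.7449] [ 0.5133 -0.3414  0.0157]
3890 [ 0.25   -0.0755  0.02  ] [0.5051 0.2768 0.0433]
-0.09 x 0.2812493899608313 0.4223359277591526 zmax 0.04216012206725104
-0.06 x 0.2501986029922468 0.42455187048905346 zmax 0.0418507695069401
-0.03 x 0.2500079939629816 0.4277644548076082 zmax 0.04333454923961844
0.0 x 0.250070334710621 0.43112140865471404 zmax 0.042253565026828234
0.03 x 0.25054539547927 0.4347399798019474 zmax 0.04318690440352351
0.06 x 0.2503957407756347 0.4201262553860812 zmax 0.04293193102345987
0.21 x 0.43604050573220754 0.47198542092130674 zmax 0.020864797370024498
0.24 x 0.41911540009372317 0.5051332057745035 zmax 0.022424909534233026
0.27 x 0.4225643120359171 0.45630108569170447 zmax 0.021522191025017727
```

Grip is good: the red line sits 49.5 mm ahead of the TCP and the tip 104.6 mm ahead, as the geometry predicts. Next: lift, turn, carry.

Call:
play_rows(increments=[[[0, 0, -8], [0, 0, 0], -1], [[0, 0, -20], [0, 0, 0], -1], [[0, 0, -35], [0, 0, 0], -1], [[0, 0, -35], [0, 0, 0], -1], [[0, 0, -35], [0, 0, 0], -1], [[0, 0, 0], [0, 0, 0.9], -1], [[0, 0, 0], [0, 0, 0.9], -1], [[0, 0, 0], [0, 0, 0.88], -1], [[0, 0, 0], [0, 0, 0], -1]], newtons=80)

```text
t: 11.48
eef_pos: [0.4615, -0.3331, 0.1639]
tool_rot: [0.0, 0.998, -0.063, 0.0]
wrist_force: [0.4, 0.8, -2.4]
gripper_width: 0.175
```

Call:
play_rows(increments=[[[-1, -15, 0], [0, 0, 0], -1], [[-2.5, -32, 0], [0, 0, 0], -1], [[-2.5, -32, 0], [0, 0, 0], -1], [[-2.5, -32, 0], [0, 0, 0], -1], [[-2.5, -32, 0], [0, 0, 0], -1], [[-2.5, -32, 0], [0, 0, 0], -1], [[-2.5, -32, 0], [0, 0, 0], -1], [[-2.5, -32, 0], [0, 0, 0], -1], [[-2.5, -32, 0], [0, 0, 0], -1], [[-2.5, -32, 0], [0, 0, 0], -1], [[-2.5, -32, 0], [0, 0, 0], -1], [[-2.5, -32, 0], [0, 0, 0], -1], [[-2.5, -32, 0], [0, 0, 0], -1], [[-2.5, -32, 0], [0, 0, 0], -1], [[-1, -15, 0], [0, 0, 0], -1], [[0, 0, 0], [0, 0, 0], -1], [[0, 0, 0], [0, 0, 0], -1]])

```text
t: 12.9
eef_pos: [0.4813, 0.1143, 0.1633]
tool_rot: [0.0, 0.998, -0.059, -0.0]
wrist_force: [-0.2, -0.2, -2.7]
gripper_width: 0.172
```

Run:
```python
from h import *
legs([((.4819,.1141,.12),-7)])
s=imaging.snapshot("wrist"); 
cv2.imwrite("pics/w9.png",cv2.resize(s["image"][:,:,::-1],(800,600)))
for nm,z in(("lane",.01),("nose",.022)):
    for o in models.landmark_of(s,nm)[:1]: print(nm,o["centre"],o["confidence"],at_z(s,o["centre"],z))
```

```text
t 12.9 p [0.4813 0.1143 0.1633] xang -6.720703448481068 F [-0.191  -0.2414 -2.6576] w 0.17171276512739234
turn(units) [0.   0.   0.05] then shift mm [ 0.6  0.1 43.3]
lane [254.0, 55.1] 0.63 [0.6027 0.1028 0.01  ]
nose [255.8, 52.5] 0.66 [0.6028 0.101  0.022 ]
```

View pics/w9.png

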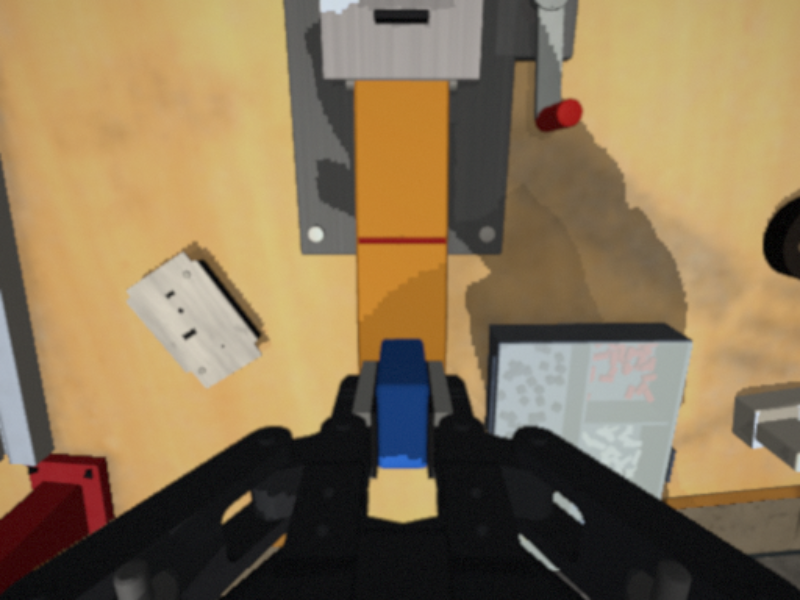

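The wedge hangs in line with the bed (bed edges at 322 and 480, wedge at 355–448), and the plate front edge is level at row 253. I'm quantifying the offsets before lowering.

Run:
```python
from h import *
s=imaging.snapshot("wrist"); p,r,o=pose()
for nm,c,z in(("FL",(301,253),.01),("FR",(503,253.5),.01),("bedL",(322,79),.03),("bedR",(481,79),.03),("plateL@200",(296.5,180),.01),("plateR@200",(507,180),.01),("bolL",(316,234),.012),("bolR",(487,234),.012)):
    X=at_z(s,np.array(c)*.64-.2,z); print(nm,X,"tool mm",r.inv().apply(X-p)*1000)
cv2.imwrite("pics/w9c.png",cv2.resize(s["image"][20:140,170:350,::-1],(800,533),interpolation=cv2.INTER_CUBIC))
```

```text
FL [0.5069 0.1798 0.01  ] tool mm [ 16.9216 -69.8655 153.3573]
FR [0.4894 0.0407 0.01  ] tool mm [ 16.5819  70.2682 153.4039]
bedL [0.6089 0.1432 0.03  ] tool mm [122.6776 -45.9861 133.3615]
bedR [0.5978 0.0522 0.03  ] tool mm [122.7258  45.6864 133.392 ]
plateL@200 [0.5553 0.1734 0.01  ] tool mm [ 65.7579 -69.4323 153.3558]
plateR@200 [0.5384 0.0355 0.01  ] tool mm [ 65.7974  69.4546 153.4019]
bolL [0.5189 0.1666 0.012 ] tool mm [ 30.4183 -58.2847 151.3607]
bolR [0.5047 0.0513 0.012 ] tool mm [ 30.4345  57.961  151.3993]
```

View pics/w9c.png

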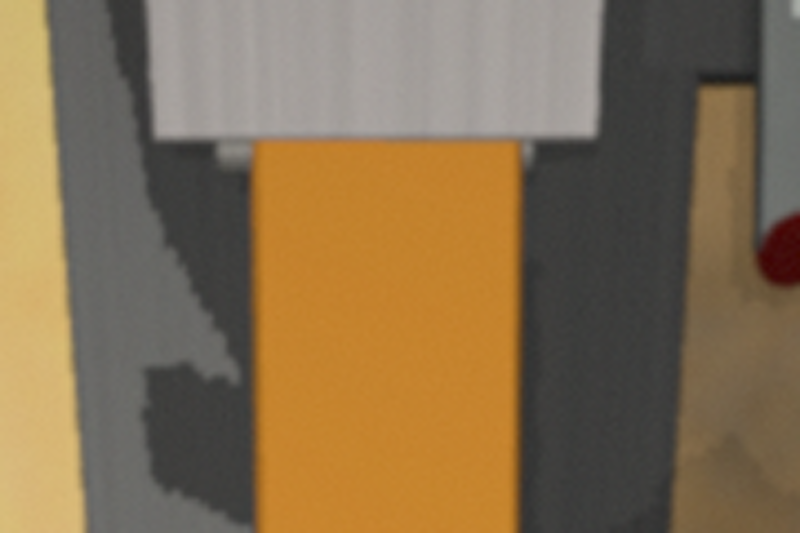

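Call:
play_rows(increments=[[[-2, 0, 20], [0, 0, 0], -1], [[0, 0, 30], [0, 0, 0], -1], [[0, 0, 30], [0, 0, 0], -1], [[0, 0, 25], [0, 0, 0], -1], [[0, 0, 13], [0, 0, 0], -1], [[0, 0, 0], [0, 0, 0], -1], [[0, 0, 0], [0, 0, 0], -1]])

```text
t: 13.68
eef_pos: [0.4794, 0.1132, 0.0452]
tool_rot: [0.0, 0.998, -0.061, -0.001]
wrist_force: [-0.1, -0.2, -1.3]
gripper_width: 0.176
```

Run:
```python
from h import *
legs([((.4813,.1143,.0407),-6.75)])
s=imaging.snapshot("wrist"); 
cv2.imwrite("pics/w10.png",cv2.resize(s["image"][:,:,::-1],(800,600)))
s=imaging.snapshot("side")
cv2.imwrite("pics/s10.png",cv2.resize(s["image"][180:300,130:290,::-1],(800,600),interpolation=cv2.INTER_CUBIC))
```

```text
t 13.6833 p [0.4794 0.1132 0.0452] xang -7.009109688763962 F [-0.1173 -0.1746 -1.3245] w 0.17626732479430704
turn(units) [ 0.01  0.01 -0.04] then shift mm [ 1.8 -1.3  4.5]
```

View pics/w10.png

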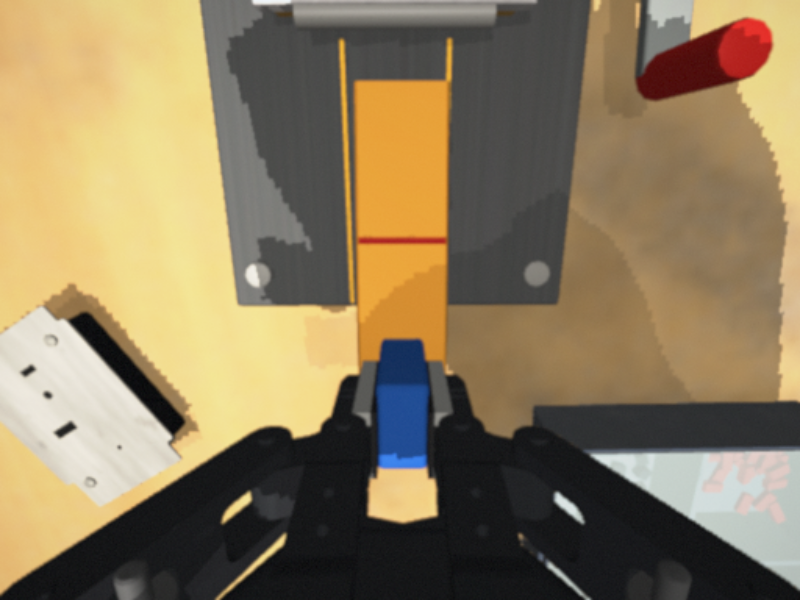

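View pics/s10.png

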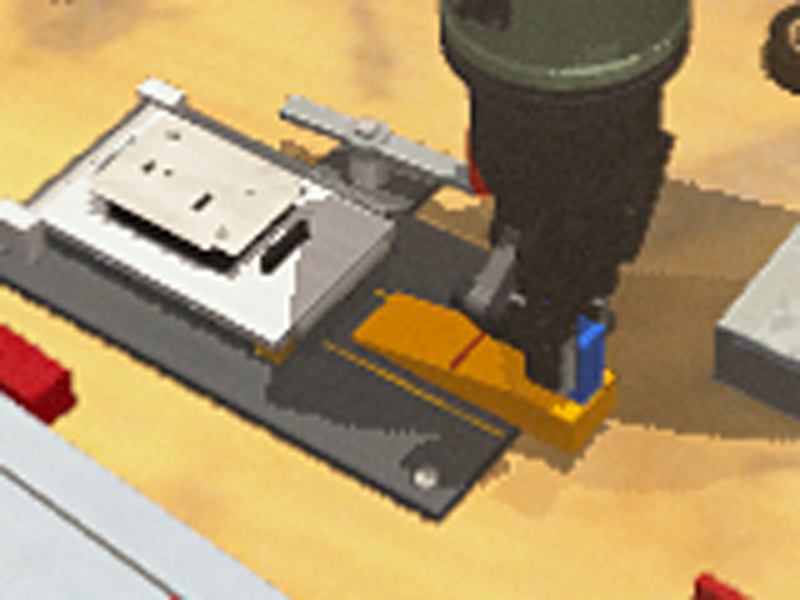

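The wedge is level and about 1.5–2 mm right of mid-lane (lines at 342 and 449, wedge at 355–447). I'm correcting that and lowering gently.

Call:
play_rows(increments=[[[0, -1.6, 1.5], [0, 0, 0], -1], [[0, 0, 1.5], [0, 0, 0], -1], [[0, 0, 1], [0, 0, 0], -1], [[0, 0, 0], [0, 0, 0], -1], [[0, 0, 0], [0, 0, 0], -1]])

```text
t: 14.2
eef_pos: [0.4798, 0.1155, 0.0414]
tool_rot: [-0.0, 0.998, -0.061, 0.0]
wrist_force: [-0.6, 0.3, -2.3]
gripper_width: 0.173
```

Run:
```python
from h import *
legs([((.4813,.1143,.0407),-6.75)]); print(bot.get_obs()["wrist_torque"])
s=imaging.snapshot("side")
cv2.imwrite("pics/s11.png",cv2.resize(s["image"][220:280,180:260,::-1],(800,600),interpolation=cv2.INTER_CUBIC))
```

```text
t 14.2 p [0.4798 0.1155 0.0414] xang -6.978726708586361 F [-0.5759  0.2524 -2.3313] w 0.17342102180498006
turn(units) [-0.   -0.   -0.04] then shift mm [1.6 1.  0.7]
[-0.0058  0.0135  0.0205]
```

View pics/s11.png

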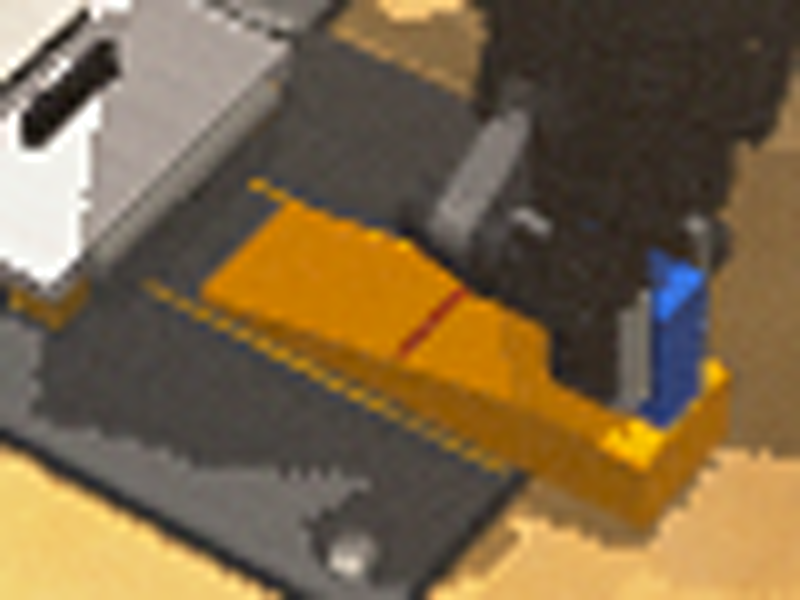

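Still carrying the weight (-2.3 N), so there is no contact yet. I'm lowering in small steps.

Call:
play_rows(increments=[[[0, 0, 0.5], [0, 0, 0], -1], [[0, 0, 0.5], [0, 0, 0], -1], [[0, 0, 0], [0, 0, 0], -1]])

```text
t: 14.5
eef_pos: [0.4798, 0.1156, 0.0407]
tool_rot: [-0.0, 0.998, -0.061, 0.0]
wrist_force: [-3.4, -0.3, 8.9]
gripper_width: 0.175
```

Call:
play_rows(increments=[[[0, 0, 0.5], [0, 0, 0], -1], [[0, 0, 0], [0, 0, 0], -1]])

```text
t: 14.67
eef_pos: [0.4797, 0.1156, 0.0406]
tool_rot: [-0.0, 0.998, -0.061, 0.0]
wrist_force: [-7.9, -0.4, 22.4]
gripper_width: 0.171
```

Contact at z = 0.0407, as predicted. I'm easing the pressure and sliding 50 mm forward, which is still short of nose contact.

Call:
play_rows(increments=[[[0, 0, -0.6], [0, 0, 0], -1], [[5, 0, 0], [0, 0, 0], -1], [[7, 0, 0], [0, 0, 0], -1], [[7, 0, 0], [0, 0, 0], -1], [[7, 0, 0], [0, 0, 0], -1], [[7, 0, 0], [0, 0, 0], -1], [[7, 0, 0], [0, 0, 0], -1], [[6, 0, 0], [0, 0, 0], -1], [[4, 0, 0], [0, 0, 0], -1], [[0, 0, 0], [0, 0, 0], -1], [[0, 0, 0], [0, 0, 0], -1]])

```text
t: 15.58
eef_pos: [0.5291, 0.1096, 0.0408]
tool_rot: [0.0, 0.998, -0.061, -0.0]
wrist_force: [-7.7, 0.5, 12.8]
gripper_width: 0.178
```

Run:
```python
from h import *
legs([((.5523,.1062,.0407),-6.95)])
s=imaging.snapshot("wrist"); 
cv2.imwrite("pics/w12.png",cv2.resize(s["image"][:,:,::-1],(800,600)))
s=imaging.snapshot("side")
cv2.imwrite("pics/s12.png",cv2.resize(s["image"][200:275,150:250,::-1],(800,600),interpolation=cv2.INTER_CUBIC))
```

```text
t 15.5833 p [0.5291 0.1096 0.0408] xang -6.973119463560813 F [-7.6879  0.5182 12.8227] w 0.1778567353168162
turn(units) [ 0.    0.01 -0.  ] then shift mm [23.5  0.5  0.1]
```

View pics/w12.png

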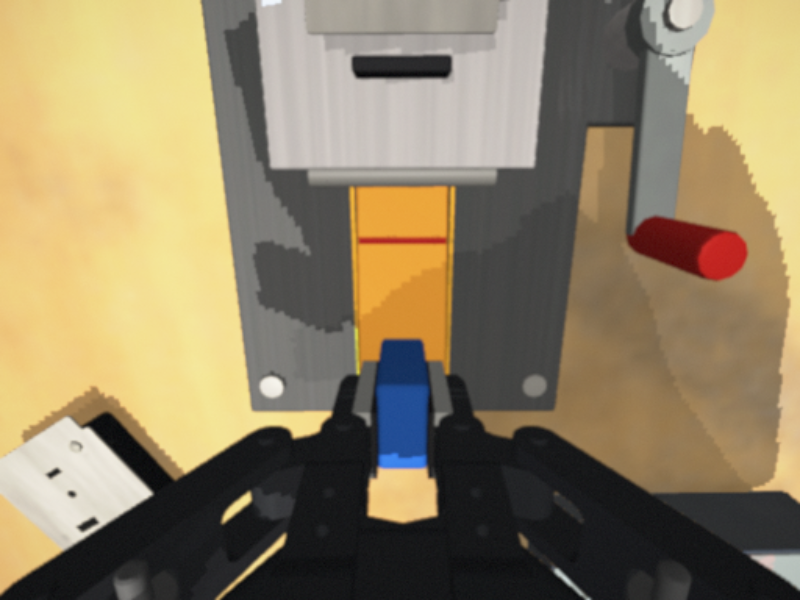

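View pics/s12.png

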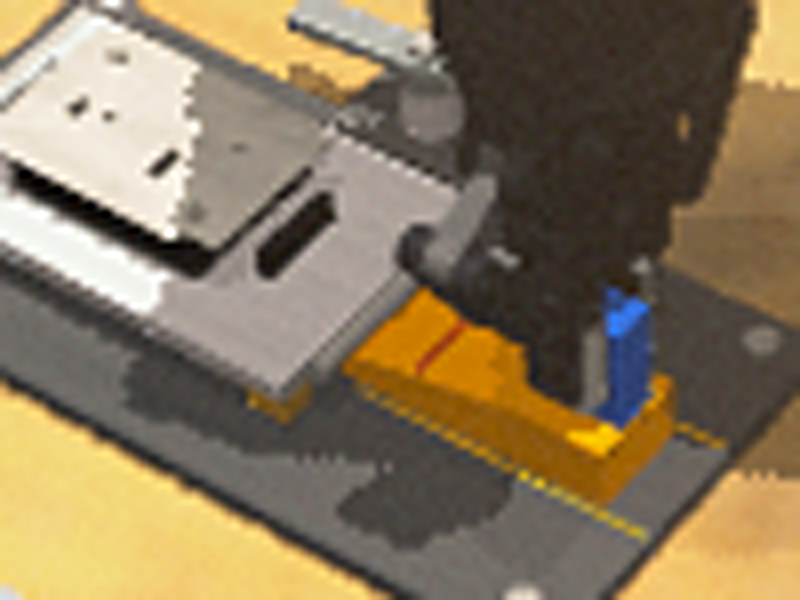

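Centred in the lane; about 24 mm remain until the red line reaches the nose. I'm advancing 18 mm in small steps.

Call:
play_rows(increments=[[[3, 0, -0.2], [0, 0, 0], -1], [[3, 0, 0], [0, 0, 0], -1], [[0, 0, 0], [0, 0, 0], -1]])

```text
t: 15.93
eef_pos: [0.5353, 0.1088, 0.0408]
tool_rot: [0.0, 0.998, -0.061, -0.0]
wrist_force: [-3.8, -0.1, 9.0]
gripper_width: 0.168
```

Call:
play_rows(increments=[[[2, 0, 0], [0, 0, 0], -1], [[2, 0, 0], [0, 0, 0], -1], [[2, 0, 0], [0, 0, 0], -1], [[0, 0, 0], [0, 0, 0], -1]])

```text
t: 16.27
eef_pos: [0.5377, 0.1085, 0.0407]
tool_rot: [0.001, 0.998, -0.06, -0.004]
wrist_force: [-30.5, 3.3, 32.0]
gripper_width: 0.175
```

Call:
play_rows(increments=[[[2, 0, 0], [0, 0, 0], -1], [[2, 0, 0], [0, 0, 0], -1], [[2, 0, 0], [0, 0, 0], -1], [[0, 0, 0], [0, 0, 0], -1]])

```text
t: 16.6
eef_pos: [0.5443, 0.1077, 0.0407]
tool_rot: [0.0, 0.998, -0.06, -0.003]
wrist_force: [-23.5, 3.4, 27.9]
gripper_width: 0.173
```

Run:
```python
from h import *
legs([((.5523,.1062,.0407),-6.95)])
s=imaging.snapshot("wrist"); 
cv2.imwrite("pics/w13.png",cv2.resize(s["image"][90:240,157:357,::-1],(800,600),interpolation=cv2.INTER_CUBIC))
s=imaging.snapshot("side")
cv2.imwrite("pics/s13.png",cv2.resize(s["image"][200:275,150:250,::-1],(800,600),interpolation=cv2.INTER_CUBIC))
```

```text
t 16.6 p [0.5443 0.1077 0.0407] xang -6.925680573095294 F [-23.4622   3.3624  27.8649] w 0.17290708746369773
turn(units) [0.01 0.05 0.  ] then shift mm [8.1 0.5 0. ]
```

View pics/w13.png

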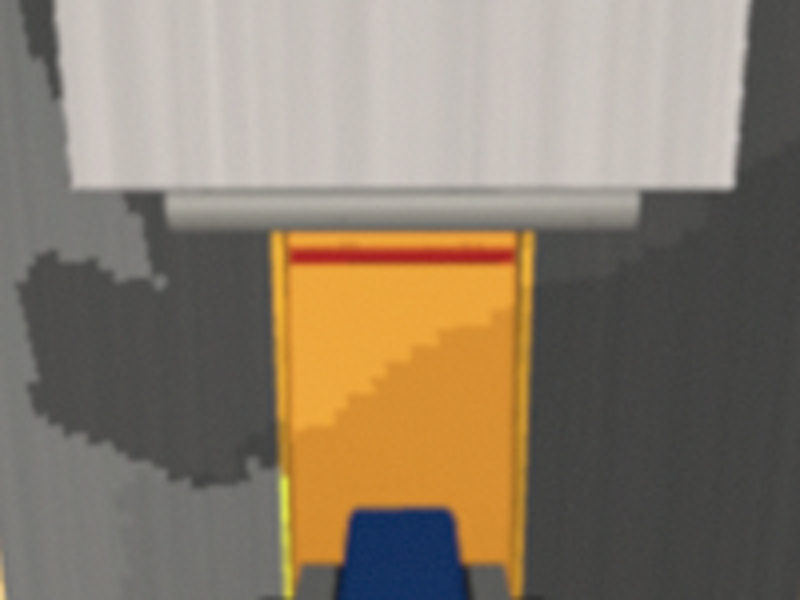

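View pics/s13.png

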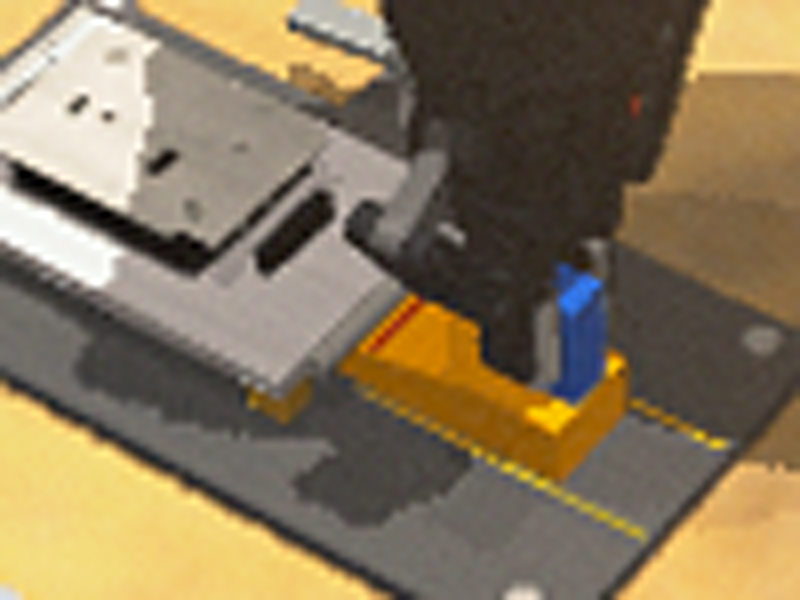

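Contact began about where expected. The line (red, row 257) is still just outside the bar, with about 8 mm to go. I'm easing the down-force slightly and continuing.

Call:
play_rows(increments=[[[1.5, 0, -0.3], [0, 0, 0], -1], [[1.5, 0, 0], [0, 0, 0], -1], [[1.5, 0, 0], [0, 0, 0], -1], [[0, 0, 0], [0, 0, 0], -1], [[0, 0, 0], [0, 0, 0], -1]])

```text
t: 17.12
eef_pos: [0.5497, 0.107, 0.0408]
tool_rot: [0.0, 0.998, -0.061, -0.002]
wrist_force: [-16.9, 2.6, 15.2]
gripper_width: 0.176
```

Run:
```python
from h import *
legs([((.5523,.1062,.0407),-6.95)])
s=imaging.snapshot("wrist"); p,r,o=pose()
cv2.imwrite("pics/w14.png",cv2.resize(s["image"][90:240,157:357,::-1],(800,600),interpolation=cv2.INTER_CUBIC))
s=imaging.snapshot("side")
cv2.imwrite("pics/s14.png",cv2.resize(s["image"][200:275,150:250,::-1],(800,600),interpolation=cv2.INTER_CUBIC))
```

```text
t 17.1167 p [0.5497 0.107  0.0408] xang -6.938468439967195 F [-16.9059   2.5558  15.2492] w 0.1762093198130427
turn(units) [0.01 0.04 0.  ] then shift mm [2.7 0.5 0.1]
```

View pics/w14.png

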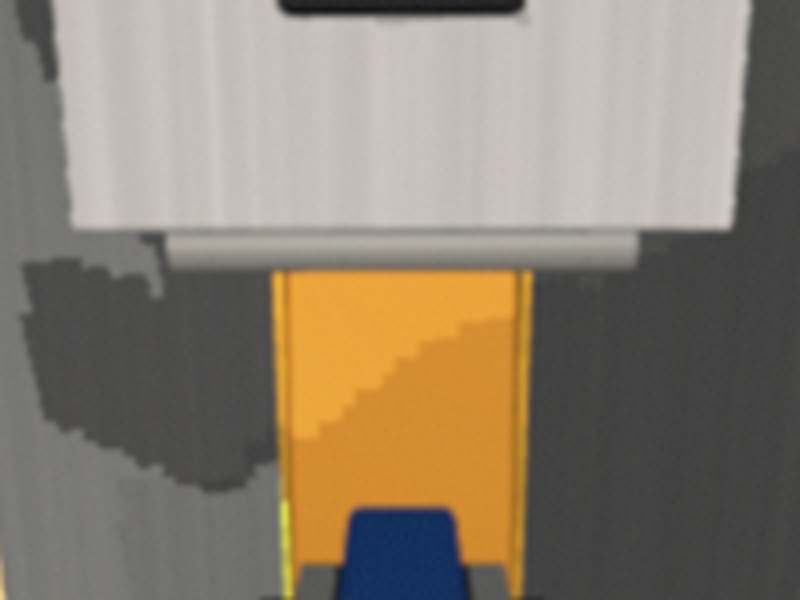

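View pics/s14.png

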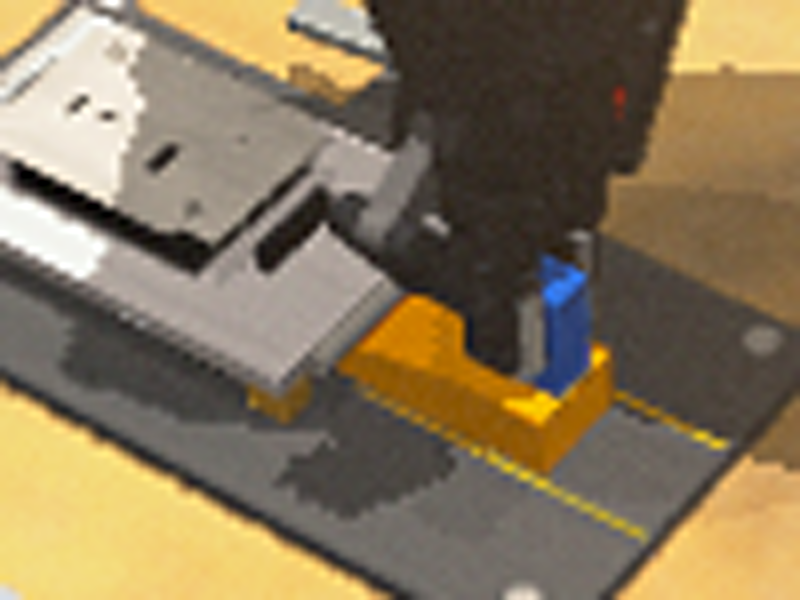

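```bash
cat > m.py <<'E'
from h import *
from scipy.optimize import brentq
a=np.radians(-7); O=np.array([.6365,.0955]); ex=np.array([np.cos(a),np.sin(a)]); ey=np.array([-ex[1],ex[0]])
def cloud(s):
    H,W=s["z_map"].shape; u,v=np.meshgrid(np.arange(W),np.arange(H))
    pp=cv2.undistortPoints(np.c_[u.ravel(),v.ravel()].astype(float)[:,None],s["K"],s["dist"])[:,0]
    Z=s["z_map"].ravel(); X=(np.c_[pp,np.ones(len(pp))]*Z[:,None]-s["t"])@s["R"]; X=X[Z>0]
    return np.c_[(X[:,:2]-O)@ex,(X[:,:2]-O)@ey,X[:,2]]
def fit(Q,it=4):
    for _ in range(it):
        A=np.c_[Q[:,:2],np.ones(len(Q))]; c=np.linalg.lstsq(A,Q[:,2],rcond=None)[0]; e=Q[:,2]-A@c; Q=Q[abs(e)<2.5*max(e.std(),3e-4)]
    return c,len(Q),e.std()
def report():
    p,r,o=pose()
    for n in("side","wrist","scene"):
        s=imaging.snapshot(n); Q=cloud(s)
        inb=lambda x0,x1,y0,y1,z0,z1:Q[(Q[:,0]>x0)&(Q[:,0]<x1)&(Q[:,1]>y0)&(Q[:,1]<y1)&(Q[:,2]>z0)&(Q[:,2]<z1)]
        for nm,B in(("bed",inb(-.03,.11,-.042,.042,.025,.0385)),("module",inb(.01,.085,-.026,.026,.043,.062)),("plate",inb(-.135,.13,.05,.068,.003,.017))):
            if len(B)>60:
                c,k,e=fit(B); print(n,nm,"slope x %.4f y %.4f  z(-35mm)=%.2f mm n=%d sd=%.2fmm"%(c[0],c[1],1e3*(c[0]*-.035+c[2]),k,e*1e3))
E
python3 - <<'E'
from m import *
report()
s=imaging.snapshot("wrist"); p,r,o=pose()
# tangent of bar's near edge
for row in(268/4+90-.4,):
    c,d=ray(s,(257,row)); tx=r.as_matrix()[:,0]
    for h in(.0,.0025,.003):
        z=.026+h; f=lambda x:(lambda v:abs(v[0]*dd[1]-v[1]*dd[0]))(np.array([x,z-p[2]])-cc)-.004
        cc=np.array([(c-p)@tx,c[2]-p[2]]); dd=np.array([d@tx,d[2]]); dd/=np.linalg.norm(dd)
        xc=cc[0]+dd[0]*(z-p[2]-cc[1])/dd[1]
        print(h,"bar centre tool x mm",brentq(f,xc,xc+.02)*1e3)
E
```

```text
side bed slope x -0.0125 y -0.0045  z(-35mm)=32.01 mm n=566 sd=1.52mm
side module slope x -0.0188 y -0.0058  z(-35mm)=50.48 mm n=491 sd=1.44mm
side plate slope x 0.0008 y -0.0123  z(-35mm)=10.15 mm n=666 sd=1.51mm
wrist bed slope x -0.0143 y -0.0010  z(-35mm)=33.03 mm n=12876 sd=0.63mm
wrist module slope x -0.0246 y 0.0005  z(-35mm)=51.63 mm n=6408 sd=0.66mm
wrist plate slope x 0.0010 y -0.0050  z(-35mm)=10.87 mm n=7239 sd=0.62mm
scene bed slope x -0.0165 y 0.0046  z(-35mm)=32.87 mm n=261 sd=1.42mm
scene module slope x -0.0220 y 0.0019  z(-35mm)=50.96 mm n=167 sd=0.97mm
scene plate slope x -0.0071 y -0.0150  z(-35mm)=10.87 mm n=83 sd=1.25mm
0.0 bar centre tool x mm 51.91293973419532
0.0025 bar centre tool x mm 52.36829251181116
0.003 bar centre tool x mm 52.45936306733433
```

All measurements agree: lift about 2.3 mm, red line about 2.8 mm short of the bar axis. One last 3 mm.

Call:
play_rows(increments=[[[1, 0, -0.1], [0, 0, 0], -1], [[1, 0, 0], [0, 0, 0], -1], [[1, 0, 0], [0, 0, 0], -1], [[0, 0, 0], [0, 0, 0], -1], [[0, 0, 0], [0, 0, 0], -1]])

```text
t: 17.83
eef_pos: [0.5528, 0.1066, 0.0408]
tool_rot: [0.0, 0.998, -0.061, -0.002]
wrist_force: [-15.4, 2.2, 11.1]
gripper_width: 0.171
```

Run:
```python
from m import *
report()
s=imaging.snapshot("wrist"); p,r,o=pose(); print(p,o["wrist_force"],o["t"])
cv2.imwrite("pics/w15.png",cv2.resize(s["image"][:,:,::-1],(800,600)))
cv2.imwrite("pics/w15c.png",cv2.resize(s["image"][90:240,157:357,::-1],(800,600),interpolation=cv2.INTER_CUBIC))
s=imaging.snapshot("side")
cv2.imwrite("pics/s15.png",cv2.resize(s["image"][190:280,140:260,::-1],(800,600),interpolation=cv2.INTER_CUBIC))
```

```text
side bed slope x -0.0188 y -0.0070  z(-35mm)=32.83 mm n=564 sd=1.53mm
side module slope x -0.0173 y 0.0011  z(-35mm)=50.57 mm n=482 sd=1.33mm
side plate slope x 0.0006 y -0.0137  z(-35mm)=10.15 mm n=678 sd=1.49mm
wrist bed slope x -0.0188 y -0.0008  z(-35mm)=33.66 mm n=12925 sd=0.61mm
wrist module slope x -0.0256 y 0.0008  z(-35mm)=52.09 mm n=7355 sd=0.66mm
wrist plate slope x 0.0011 y -0.0019  z(-35mm)=10.68 mm n=7257 sd=0.60mm
scene bed slope x -0.0178 y 0.0063  z(-35mm)=33.38 mm n=261 sd=1.30mm
scene module slope x -0.0213 y -0.0039  z(-35mm)=51.14 mm n=167 sd=0.76mm
scene plate slope x -0.0155 y -0.0031  z(-35mm)=9.38 mm n=84 sd=1.18mm
[0.5528 0.1066 0.0408] [-14.3903   2.9921  11.8233] 18.0333
```

View pics/w15.png

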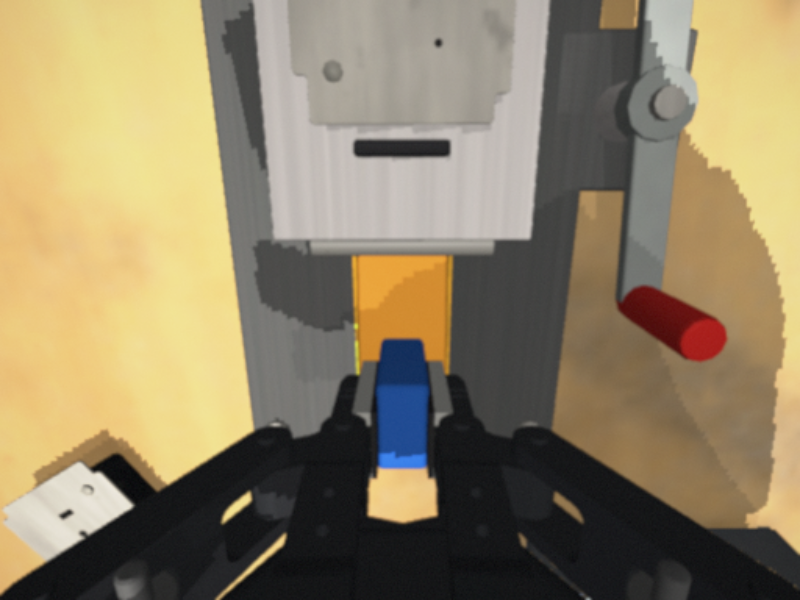

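View pics/w15c.png

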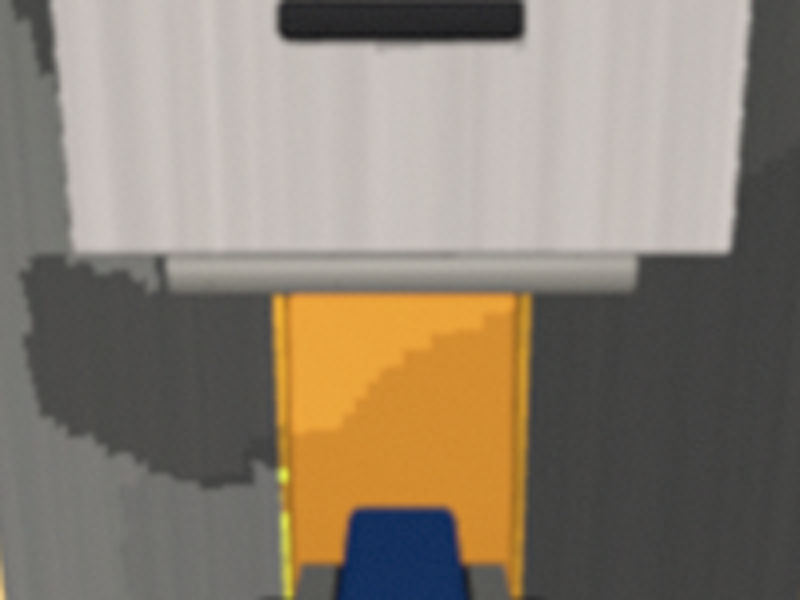

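View pics/s15.png

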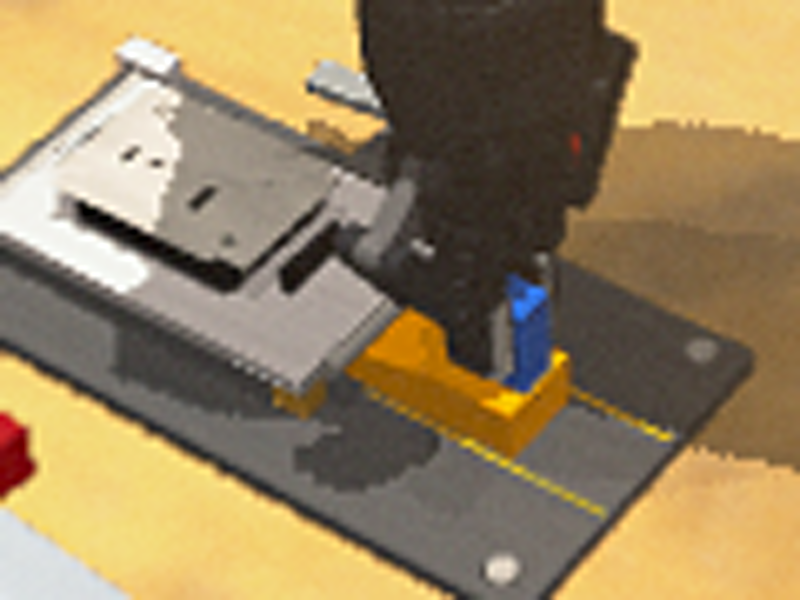

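Lift is now 3.0 mm (slope 0.0199, nose height +3.0 mm). I'm holding for a second to confirm it stays put before handing in.

Call:
play_rows(increments=[[[0, 0, 0], [0, 0, 0], -1], [[0, 0, 0], [0, 0, 0], -1], [[0, 0, 0], [0, 0, 0], -1], [[0, 0, 0], [0, 0, 0], -1], [[0, 0, 0], [0, 0, 0], -1], [[0, 0, 0], [0, 0, 0], -1], [[0, 0, 0], [0, 0, 0], -1], [[0, 0, 0], [0, 0, 0], -1]])

```text
t: 18.75
eef_pos: [0.5527, 0.1066, 0.0408]
tool_rot: [0.0, 0.998, -0.061, -0.002]
wrist_force: [-14.8, 2.2, 11.6]
gripper_width: 0.173
```

Run:
```python
from m import *
report(); o=bot.get_obs(); print(o["eef_pos"],o["wrist_force"],o["gripper_width"],o["t"])
s=imaging.snapshot("scene"); cv2.imwrite("pics/end.png",cv2.resize(s["image"][:,:,::-1],(800,600)))
```

```text
side bed slope x -0.0181 y -0.0057  z(-35mm)=32.76 mm n=548 sd=1.48mm
side module slope x -0.0206 y -0.0023  z(-35mm)=50.71 mm n=479 sd=1.43mm
side plate slope x 0.0006 y 0.0140  z(-35mm)=8.51 mm n=672 sd=1.48mm
wrist bed slope x -0.0189 y -0.0010  z(-35mm)=33.68 mm n=12889 sd=0.61mm
wrist module slope x -0.0245 y 0.0017  z(-35mm)=52.02 mm n=7377 sd=0.67mm
wrist plate slope x 0.0010 y -0.0016  z(-35mm)=10.66 mm n=7243 sd=0.60mm
scene bed slope x -0.0196 y 0.0020  z(-35mm)=33.50 mm n=259 sd=1.46mm
scene module slope x -0.0274 y 0.0002  z(-35mm)=51.63 mm n=172 sd=0.88mm
scene plate slope x -0.0185 y -0.0065  z(-35mm)=9.49 mm n=88 sd=1.14mm
[0.5528 0.1066 0.0408] [-14.0368   3.1342  10.6688] 0.17153363776504632 18.9
```

View pics/end.png

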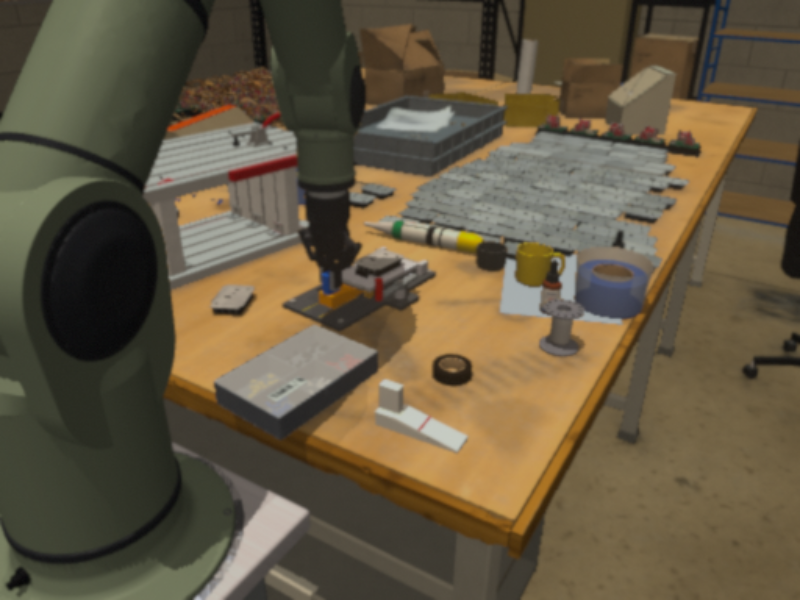

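Stable. The bystanders are where they were: tape (452,368), spool (562,325), spare module (233,298), bottle (551,290).

```bash
python3 -c "
from station import bot
print(bot.job_done())"
```

```text
the job is handed in; nothing more can be done
None
```

The arrest lever is fully open, the wedge is under the nose bar with about 3 mm of lift, and the arm is still gripping the wedge. I handed the job in at about 19 s.

- **Lever:** I swung it until it met its stop, with a brief 35 N wrist reading, so the bed was free before the wedge went in.
- **Wedge:** I gripped it by the blue tab, laid it flat on the base plate in mid lane, and slid it in thin end first until the red line reached the nose bar.
- **Lift:** The wrist-camera depth gave a bed tilt of about 0.020 rad relative to the plate, and the nose had risen about 3.0 mm. Both were unchanged after holding for one second.
- **Hold:** The steady force on the tool was about 14 N along the push and 11 N upward.
- **Other things:** The module is still on the bed, and the tape, spool, bottle and spare module looked undisturbed in the last picture.

**What disagreed:** The side and scene depth fits were noisier, giving about 0.018–0.020 rad of bed tilt. The scene camera's plate reference was unreliable because too few points were visible. At the end the red line was hidden under the bar, so I worked out its position from the grip offset instead of seeing it directly.

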